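# Stamp the brooch card with the sprung self-inking stamp

## Task

Print the maker's mark on the top card of the pad: stand the hand stamp upright and square in the printed box, with its red front mark towards the box's thick line, and push its handle all the way down against the spring, holding it there for about half a second without letting the stamp slide. Never work the handle anywhere else, so there are no stray prints. Then lift the stamp off, leave it standing upright in the green tray with its handle sprung back up, let go, and do not knock over or shift the bead jar, the thread spool or the finished brooch.

Things in the scene. Friction and masses are not known exactly. Their poses are not given: they have to be found in the camera images.
- stamp: Self-inking hand stamp, 120 mm tall, about 0.34 kg, at first lying on its back, handle end roughly towards the robot. Origin: centre of its foot, the flat 56 x 44 mm bottom. Own x points up the stamp (foot to handle), y along its width, z out of its front face: while it lies, z points up and the origin is 22 mm over the bench. A red mark 18 mm wide is on the foot's front (+z) edge.
- frame_mid (a point): Middle of the stamp's steel frame, 33 mm up from the foot. The frame runs from 0 to 66 mm up, 56 mm wide (stamp's y), 44 mm deep (z), with flat parallel side cheeks to grip across the width.
- palm_top (a point): Centre of the top face of the stamp's handle, 120 mm from the foot when up. The handle is a black rounded palm bar on a 14 mm sprung rod: 92 mm wide (stamp's y, too wide to grip), 30 mm deep (z), 20 mm thick. When the stamp stands, it can be gripped across the 30 mm from above, or pushed down.
- plunger (a joint): How far the stamp's handle is pushed down into the frame: 0 sprung up, 0.022 m at its hard stop. The spring gives 6 N at 0 (it does not move under less) and 16 N at the stop; it comes back by itself. The handle's lower edge clears the frame by 34 mm when up and 12 mm when down.
- pad: Block of white brooch cards, 110 x 150 x 10 mm (x, y, z), fixed to the bench, top at 10 mm. Origin: centre of its underside; at yaw 0 x points away from the robot, y to the left, z up.
- stamp_box (a point): Centre of the printed box on the pad's top, 20 mm towards -x and 33 mm towards -y of the pad's centre. The box measures 56 mm along the pad's x and 68 mm along its y, that is 6 mm more than the stamp's foot on each side; the stamp stands with its 56 mm width along the pad's y.
- box_foot (a point): Middle of the box's thick line, its edge on the pad's -x side, 28 mm from the box's centre. The stamp's red front mark belongs on this side.
- tray: Low open green tray, fixed, 110 x 130 mm (x, y), rim 16 mm high and 4 mm thick. Origin: centre of its underside.
- tray_in (a point): Centre of the tray's inner floor, on which the stamp is to stand.
- bead_jar: Bystander: closed yellow jar of beads, 52 mm diameter, 70 mm tall, standing; origin at the centre of its underside.
- spool: Bystander: blue thread spool, 38 mm diameter, 50 mm tall, standing; origin at the centre of its underside.
- brooch: Bystander: round finished brooch, 48 mm diameter, 14 mm high, lying flat; origin at the centre of its underside.
Not all that is in view belongs to the job. Of the things like the stamp, leave any that is brown; of the rest the smaller one is meant. Several things have the shape of the pad; the one meant has the colours described above.

How it is judged (in metres and radians):
On the way, in this order (a step that is already met when the one before it is completed fails the run):
1. the stamp stands upright and square in the printed box, red mark to the thick line, handle up (horizontal distance between stamp and stamp_box below 0.006 m and angle between the y axis of stamp and the y axis of pad, either way round below 0.12 rad and angle between stamp's own x axis and vertical below 0.06 rad and z of box_foot in the frame of stamp above 0 m and height (world z) of stamp below 0.0125 m and value of joint plunger below 0.005 m), for 0.1 s.
2. the handle is fully down, the stamp still in place (value of joint plunger above 0.0205 m and horizontal distance between stamp and stamp_box below 0.006 m and angle between the y axis of stamp and the y axis of pad, either way round below 0.12 rad and z of box_foot in the frame of stamp above 0 m and angle between stamp's own x axis and vertical below 0.06 rad and height (world z) of stamp below 0.0125 m), for 0.3 s.
At the end, for the whole second after the job is handed in: The stamp has been pressed to within 1.5 mm of its stop for 0.3 s while standing flat within 6 mm and 7 degrees of the printed box, right way round; now it stands upright (3.5 degrees) on the tray's floor, wholly inside the rim, handle up (3 mm), at rest and released (angle between stamp's own x axis and vertical below 0.06 rad and horizontal distance between stamp and tray_in below 0.045 m and z of stamp in the frame of tray_in between -0.003 and 0.003 m and value of joint plunger below 0.003 m and linear speed of stamp below 0.01 m/s and contact force between the fingers and stamp below 0.1 N); the robot touches nothing.
It fails at once if the handle is pressed (12 mm or more) with the stamp away from or skewed in the box: a stray or smeared print (value of joint plunger above 0.012 m and (horizontal distance between stamp and stamp_box above 0.009 m or height (world z) of stamp above 0.015 m or angle between the y axis of stamp and the y axis of pad, either way round above 0.2 rad)).
It fails at once if the bead jar is knocked over or shifted by more than 20 mm (distance of bead_jar from where it was at the start of the episode above 0.02 m or angle between bead_jar's own z axis and vertical above 0.4 rad).
It fails at once if the spool is knocked over or shifted by more than 20 mm (distance of spool from where it was at the start of the episode above 0.02 m or angle between spool's own z axis and vertical above 0.4 rad).
It fails at once if the brooch is shifted by more than 20 mm or turned over (distance of brooch from where it was at the start of the episode above 0.02 m or angle between brooch's own z axis and vertical above 0.5 rad).
It also fails if it takes over 69 s, if anything falls off the work surface, if the arm or the gripper's body presses on something with over 40 N, if the wrist force passes 120 N, or if a joint passes its speed limit or range.

## Robot

A 6-joint arm with a two-finger parallel gripper is mounted at the origin on the work surface. World frame = base frame: x ahead of the robot, y to its left, z up, the work surface at z = 0. Lengths are in mm, angles in rad, forces in N, time in s.
With the tool pointing down it reaches from about 350 to 875 mm from the base axis. Payload 4.2 kg.
Tool frame: the origin (TCP) lies midway between the tips of the shut fingers; the grasp point (between the pads) lies 19 mm behind it; z points along the fingers, y is the direction in which the jaws open and shut (so a half turn about z gives the same grasp; the last joint's range is limited). The gripper opens to 85 mm and grips with 20 to 120 N. Pads are 22 mm wide; open, the fingers measure 114 mm over their backs; the gripper's body (76 mm by 85 mm) begins 54 mm behind the grasp point. The pads swing forward as they close: fully open they stand 13 mm farther back than shut.
Start: joints at [-0.858, 0.385, 0.008, 0, -1.194, -0.259], TCP at [274.002, -561.714, 231.312] pointing down, gripper open.
Joint ranges: [-3.14, 3.14], [-1.21, 2.06], [-1.07, 1.41], [-3.16, 2.05], [-2.99, -0.16], [-3.1, 3.1]. Speed limits (rad/s): [2.79, 2.79, 3.14, 3.14, 3.14, 3.14].

## Interface

Orientations are given as a unit quaternion [x, y, z, w].
In Python, from bench import arm gives the robot as it stands. The module is installed in compiled form; this text tells all that it offers.
- The arm moves only by the tool drive_tool, never from a script. Its argument "moves" is a list that holds one entry, the list of rows, each a list of 7 numbers: the opening, from 0 (shut) to 1 (fully open), then the shift along the tool's x, y, z in m, then the turn, a rotation vector about the tool's x, y, z in rad. In form: [[[hand, dx, dy, dz, wx, wy, wz], ...]]. A call has 1 to 20 rows; each row shifts and turns the pose as measured when the row begins, along the tool's axes as they then stand; what a row does not reach is not made up. A row lasts 1/10 s, in which the tool goes at most 50 mm and 8.59 degrees, less where a joint would pass 70% of its speed; a pose out of reach is approached as far as the arm can. A call with a gripper value outside its range is refused whole. The fingers move at their own pace and stop on an object; the grip force is fixed at half the most. Time passes only in rows, so rows that do not move let the fingers close. It gives the time, the measured TCP pose, the force and the opening at its end, in the units of the state.
- arm.read_state(): the state, without advancing time (a new reading comes with each control period).
- arm.get_image(name): name is "side" or "top" or "wrist"; returns (picture, depth): 480x640x3 uint8, red, green, blue; 480x640 float32, mm along the optical axis (not along the pixel's ray), 0 where there is no reading.
- arm.camera_params(name): a dict with "fov_y" (degrees; the focal length in pixels is half the picture's height over the tangent of half this angle, whatever the lens; pixels are square), "cx", "cy" (the principal point, pixels), "world_from_camera" (4x4, takes a point from camera to world coordinates); the wrist camera has in their place "T_tool_cam" (4x4, takes a point from camera to tool coordinates, whose origin is the TCP and whose axes are the flange's). Camera axes: x right, y down, z forward; pixel columns grow to the right and rows downward; lengths in mm; the calibration is good to about 2 mm. The wrist camera is an equidistant fisheye: a pixel r from the principal point sees the ray r / f radians off the axis. A picture is of the moment at which its call begins: read the wrist's pose just before it. camera_params takes no time and is no camera call.
- arm.job_done(): hands the job in, once; it reports no verdict.
The state is a dict: "clock": time; "joints": joint angles; "joint_vel": joint speeds; "joint_efforts": joint torques, N m; "position": TCP position; "ee_rot": TCP orientation; "contact_force": force on the tool from outside, world axes, zero at the start; "wrist_torque": the same for the moment, N m; "gripper_width": finger opening in mm.
Only numpy, scipy, OpenCV 4.12 (cv2) and the standard library are available. Lean on these libraries where they do the work, as an engineer would, in place of code of your own. Each camera call takes 0.05 s, during which the arm holds its last target.

## Working session

There is one attempt and no reset: what is moved stays moved. The work goes in short steps, Python scripts to look and compute and a tool call to move; the robot and the scene stay as the last step left them, time stands still between calls to the robot, and variables do not carry over. Pictures are saved under pics/ and viewed, and the job is handed in when it is done.

Besides the shell and the picture viewer there is one more tool, called as name(argument=value, ...), one argument or row to a line, values as JSON. drive_tool: Moves the arm, as the interface text tells. Its arguments: {"type":"object","properties":{"moves":{"type":"array","items":{"type":"array","items":{"type":"array","items":{"type":"number"}}}}},"required":["moves"]}

```bash
mkdir -p pics; python3 - <<'E'
from bench import arm
import cv2,numpy as np
s=arm.read_state();print(s)
for n in ["side","top","wrist"]:
    p,d=arm.get_image(n);cv2.imwrite(f"pics/{n}0.png",p[:,:,::-1]);np.savez(f"{n}0.npz",p=p,d=d)
    print(n,arm.camera_params(n))
E
```

```text
{'clock': 0.0, 'joints': array([-8.58412794e-01,  3.85580943e-01,  6.65273485e-03, -4.80156120e-04,
       -1.19399140e+00, -2.58620335e-01]), 'joint_vel': array([-0.00132445, -0.00111965, -0.00061261, -0.00052171, -0.00080845,
        0.00026644]), 'joint_efforts': array([-2.75556550e-05, -3.92288661e+01,  1.88400078e+01,  4.18605655e+00,
       -4.57355534e-03,  5.86204706e-06]), 'position': array([ 273.74895454, -561.22975246,  230.22018039]), 'ee_rot': array([-2.24853701e-01,  9.74391932e-01,  1.04308711e-03, -2.98061287e-04]), 'contact_force': array([ 0.19060722, -0.20978863, -0.09146062]), 'wrist_torque': array([-0.05372556, -0.01679036,  0.07716327]), 'gripper_width': 85.60488336903589}
side {'fov_y': 44.06623061793276, 'cx': 326.3260402055778, 'cy': 238.88182222465812, 'world_from_camera': array([[-9.16273266e-01, -2.58514286e-01,  3.05963506e-01,
         8.15510843e+01],
       [-4.00384680e-01,  5.68915140e-01, -7.18350660e-01,
         9.34793442e+02],
       [ 1.16366367e-02, -7.80708606e-01, -6.24786893e-01,
         8.35853738e+02],
       [ 0.00000000e+00,  0.00000000
[... 240 characters left out ...]

       [-9.99682052e-01, -2.29925237e-02, -1.03508034e-02,
         3.33756095e+01],
       [ 1.27683995e-02, -1.07622113e-01, -9.94109878e-01,
         1.20968492e+03],
       [ 0.00000000e+00,  0.00000000e+00,  0.00000000e+00,
         1.00000000e+00]])}
wrist {'fov_y': 65.70646984690485, 'cx': 317.11409727040336, 'cy': 238.72138662714121, 'T_tool_cam': array([[ 8.69211504e-04, -9.57190549e-01, -2.89457245e-01,
         7.30984804e+01],
       [ 9.99999622e-01,  8.39451634e-04,  2.26962722e-04,
         6.48657087e-01],
       [ 2.57387846e-05, -2.89457333e-01,  9.57190917e-01,
        -1.43450904e+02],
       [ 0.00000000e+00,  0.00000000e+00,  0.00000000e+00,
         1.00000000e+00]])}
```

View pics/top0.png

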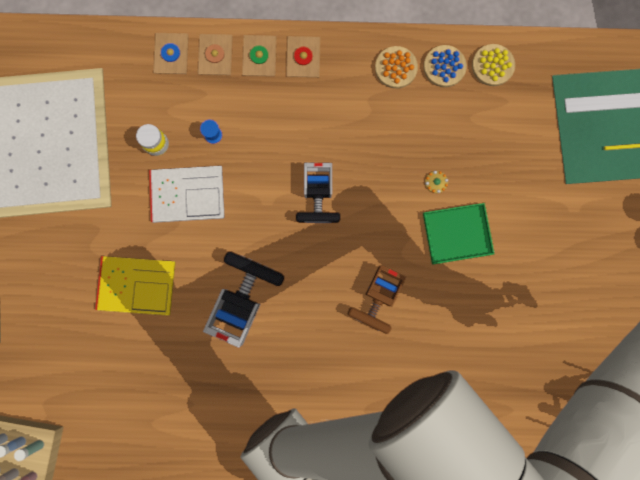

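View pics/side0.png

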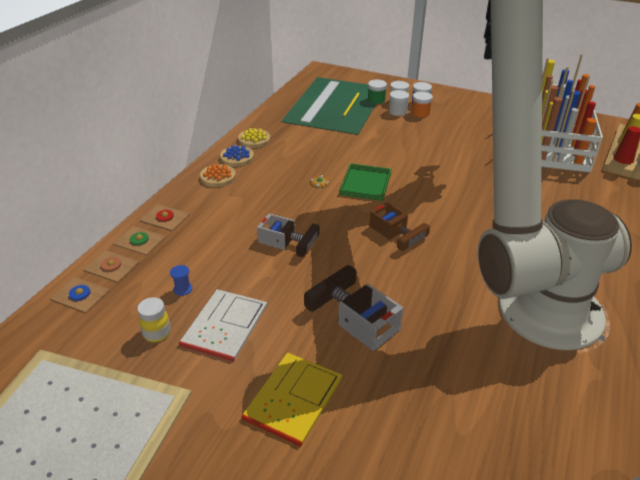

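View pics/wrist0.png

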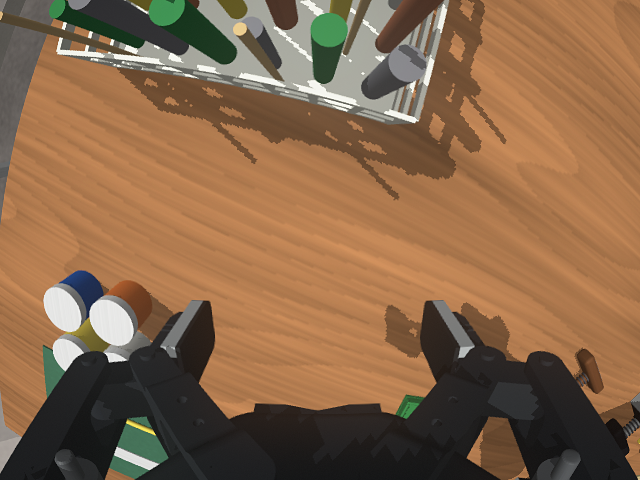

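```bash
cat > h.py <<'E'
import numpy as np,cv2
from scipy.spatial.transform import Rotation as R
from bench import arm
def ray(n,uv):
    c=arm.camera_params(n);f=240/np.tan(np.radians(c['fov_y']/2));T=c['world_from_camera']
    uv=np.atleast_2d(uv).astype(float)
    d=np.c_[(uv[:,0]-c['cx'])/f,(uv[:,1]-c['cy'])/f,np.ones(len(uv))]@T[:3,:3].T
    return T[:3,3],d
def plane(n,uv,z):
    o,d=ray(n,uv);t=(z-o[2])/d[:,2];return o+t[:,None]*d
def proj(n,P):
    c=arm.camera_params(n);f=240/np.tan(np.radians(c['fov_y']/2));T=c['world_from_camera']
    q=(np.atleast_2d(P)-T[:3,3])@T[:3,:3];return q[:,:2]/q[:,2:]*f+[c['cx'],c['cy']]
def rect(mask):
    cs,_=cv2.findContours(mask.astype(np.uint8),cv2.RETR_EXTERNAL,cv2.CHAIN_APPROX_NONE)
    return max(cs,key=cv2.contourArea)[:,0]
def wrist(uvd_uv,z,pose):
    c=arm.camera_params('wrist');f=240/np.tan(np.radians(c['fov_y']/2))
    uv=np.atleast_2d(uvd_uv).astype(float)-[c['cx'],c['cy']];r=np.linalg.norm(uv,axis=1);th=r/f
    d=np.c_[uv/np.maximum(r,1e-9)[:,None]*np.sin(th)[:,None],np.cos(th)]
    T=c['T_tool_cam'];Rt=R.from_quat(pose['ee_rot']).as_matrix()
    d=d@T[:3,:3].T@Rt.T;o=Rt@T[:3,3]+pose['position']
    t=(z-o[2])/d[:,2];return o+t[:,None]*d
E
python3 - <<'E'
from h import *
p=np.load('top0.npz')['p'];d=np.load('top0.npz')['d']
for nm,b in dict(stamp=(285,150,355,235),pad=(140,155,235,230),tray=(410,190,505,275),jar=(125,110,235,165)).items():
    x0,y0,x1,y1=b;c=p[y0:y1,x0:x1,::-1];k=min(800//(x1-x0),600//(y1-y0));cv2.imwrite(f'pics/z_{nm}.png',cv2.resize(c,None,fx=k,fy=k,interpolation=cv2.INTER_NEAREST));print(nm,b,k)
s=np.load('side0.npz')['p'];c=s[200:270,245:330,::-1];cv2.imwrite('pics/z_sidestamp.png',cv2.resize(c,None,fx=8,fy=8,interpolation=cv2.INTER_NEAREST))
hsv=cv2.cvtColor(p,cv2.COLOR_RGB2HSV)
def m(f,b):
    M=np.zeros(p.shape[:2],bool);x0,y0,x1,y1=b;M[y0:y1,x0:x1]=f[y0:y1,x0:x1];return M
H,S,V=[hsv[...,i].astype(int) for i in range(3)]
def show(n,M,z):
    c=rect(M);r=cv2.minAreaRect(c.astype(np.float32));P=plane('top',np.vstack([[r[0]],cv2.boxPoints(r)]),z);print(n,r,P.round(1).tolist())
show('tray',m((H>45)&(H<85)&(S>100),(410,190,505,275)),16)
show('pad',m((S<50)&(V>130),(152,155,240,230)),10)
show('palm',m((V<60),(285,205,355,235)),37)
show('frame',m((S<60)&(V>100),(285,150,355,205)),44)
E
```

```text
stamp (285, 150, 355, 235) 7
pad (140, 155, 235, 230) 8
tray (410, 190, 505, 275) 7
jar (125, 110, 235, 165) 7
tray ((458.08843994140625, 232.90948486328125), (52.940250396728516, 63.18974685668945), 80.36246490478516) [[492.2, -268.5, 16.0], [533.9, -194.6, 16.0], [559.2, -324.5, 16.0], [450.7, -341.8, 16.0], [426.0, -213.1, 16.0]]
pad ((187.03793334960938, 193.64483642578125), (52.49748611450195, 71.17110443115234), 86.633544921875) [[562.0, 295.4, 10.0], [611.2, 374.9, 10.0], [623.7, 227.2, 10.0], [513.2, 216.4, 10.0], [501.1, 362.7, 10.0]]
palm ((317.5077819824219, 216.75831604003906), (43.17108917236328, 9.736869812011719), 1.847610354423523) [[516.1, 23.1, 37.0], [506.5, 67.0, 37.0], [526.5, 66.9, 37.0], [525.7, -20.9, 37.0], [505.7, -20.6, 37.0]]
frame ((317.5, 178.5), (31.0, 27.0), 90.0) [[593.6, 24.9, 44.0], [625.1, 53.1, 44.0], [626.4, -1.9, 44.0], [562.4, -3.2, 44.0], [561.0, 51.6, 44.0]]
```

View pics/z_stamp.png

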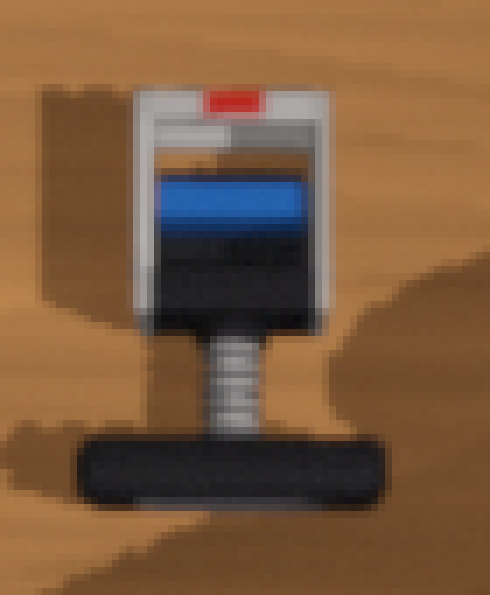

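View pics/z_pad.png

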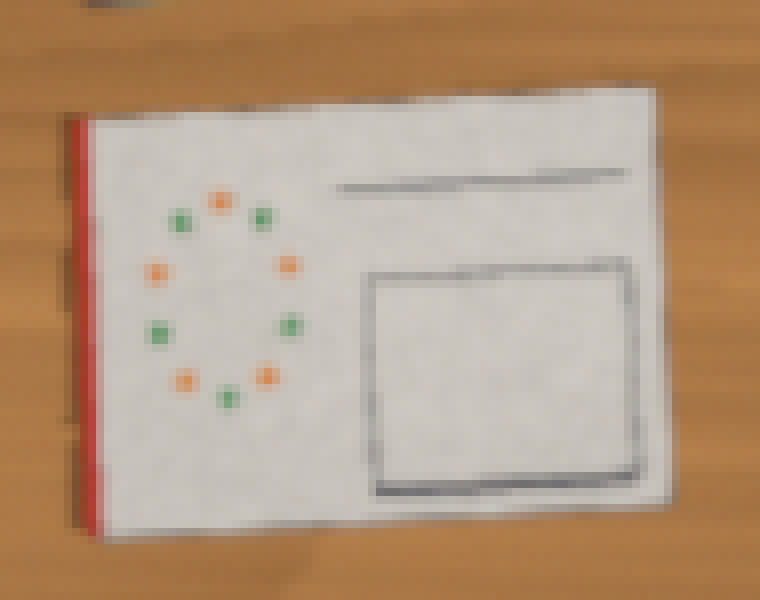

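View pics/z_tray.png

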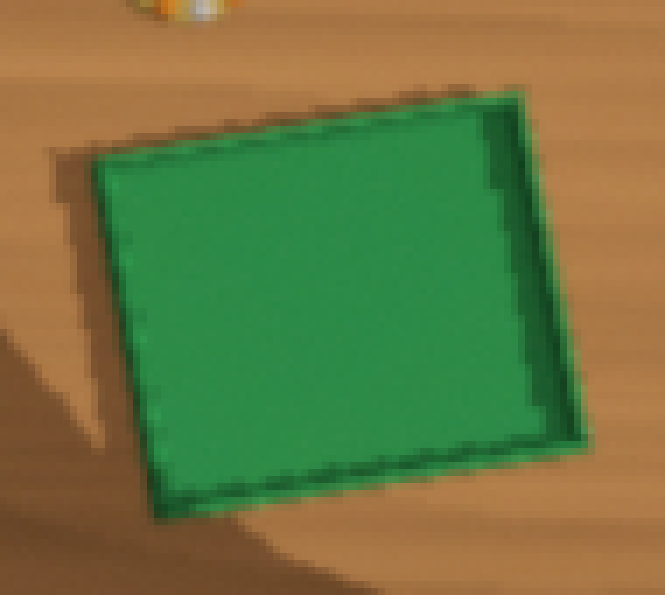

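View pics/z_sidestamp.png

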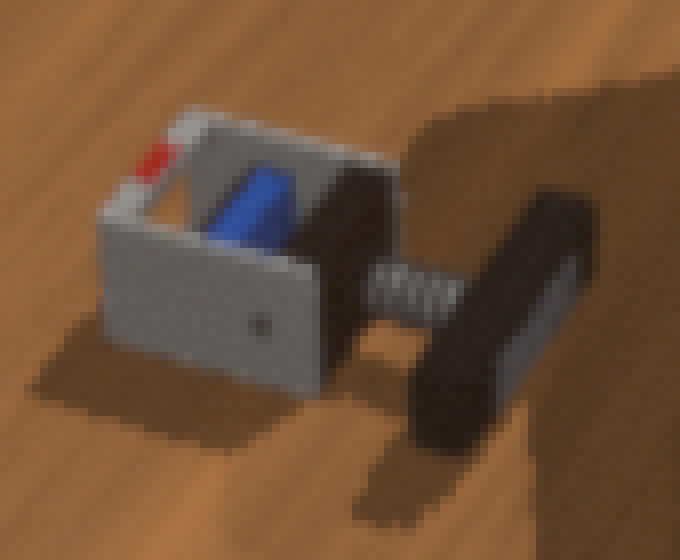

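```bash
python3 - <<'E'
from h import *
c=np.array([[186.75,189.9],[218.9,188.4],[220.1,214.9],[187.6,216.7]])-.5
P=plane('top',c,10);print(P.round(1).tolist(),P.mean(0))
for a,b in((1,0),(2,3),(3,0),(2,1)):
    v=P[b]-P[a];print(np.linalg.norm(v),np.degrees(np.arctan2(v[1],v[0])))
# side view
s=np.load('side0.npz')['p'];b=s[285:365,175:275,::-1];cv2.imwrite('pics/z_sidepad.png',cv2.resize(b,None,fx=7,fy=7,interpolation=cv2.INTER_NEAREST))
# stamp direction from top: red mark, palm
E
```

```text
[[570.9, 297.4, 10.0], [575.7, 230.8, 10.0], [520.0, 226.0, 10.0], [514.7, 293.1, 10.0]] [545.35498827 261.82108985  10.        ]
66.83838669986307 94.10347929761187
67.25236205831989 94.56140832880493
56.41553866809035 4.420617712361308
55.88186588823135 4.845912917075393
```

View pics/z_sidepad.png

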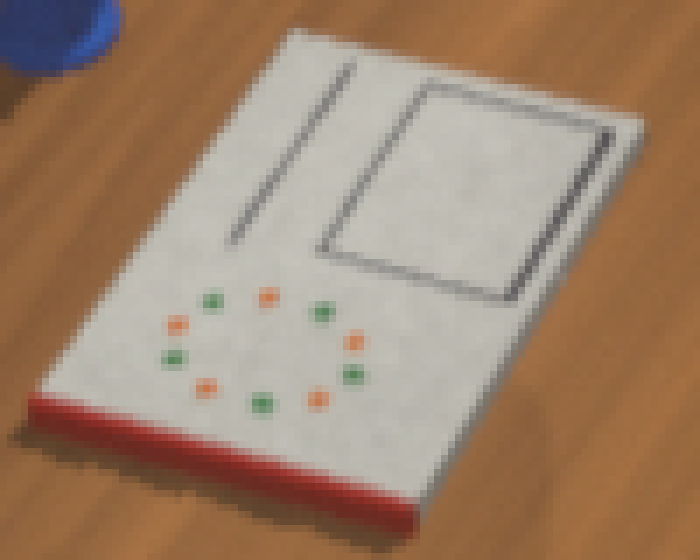

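```bash
python3 - <<'E'
from h import *
c=np.array([[430,83],[607,133],[510,298],[323,247]])/7+[175,285]-.5
P=plane('side',c,10);print(P.round(1).tolist(),P.mean(0))
for n in ('top','side'):
    P=0
# stamp side: frame front-edge corners z=44: zoom 8 origin (245,200): near-foot-left corner (103,210), far foot corner (193,108), near top corner (322,265)
c=np.array([[103,212],[193,108],[322,265],[398,160]])/8+[245,200]-.5
print(plane('side',c,44).round(1).tolist())
c=np.array([[135,92],[328,92],[135,328],[325,328]])/7+[285,150]-.5
print(plane('top',c,44).round(1).tolist())
print(plane('top',np.array([[235,102]])/7+[285,150]-.5,44))
print(plane('top',np.array([[78,470],[385,470]])/7+[285,150]-.5,30))
# tray corners outer at z=16
c=np.array([[95,160],[525,93],[590,447],[155,520]])/7+[410,190]-.5
P=plane('top',c,16);print(P.round(1).tolist(),P.mean(0))
# brooch etc
print(plane('top',[[436,182],[150,137],[210,132]],[[14],[70],[50]][0][0]))
E
```

```text
[[576.2, 226.6, 10.0], [521.0, 223.6, 10.0], [514.8, 289.1, 10.0], [570.3, 293.6, 10.0]] [545.56994188 258.23557013  10.        ]
[[625.0, 45.5, 44.0], [625.3, -7.4, 44.0], [559.9, 41.7, 44.0], [562.0, -9.4, 44.0]]
[[625.8, 53.6, 44.0], [627.2, -2.7, 44.0], [556.2, 51.9, 44.0], [557.5, -3.1, 44.0]]
[[623.56494943  24.38001808  44.        ]]
[[516.2793468   67.69162032  30.        ]
 [518.38823838 -21.90970746  30.        ]]
[[533.4, -195.8, 16.0], [556.6, -323.8, 16.0], [451.5, -342.1, 16.0], [427.1, -213.7, 16.0]] [ 492.12804145 -268.8567428    16.        ]
[[ 598.45907255 -223.11431338   14.        ]
 [ 679.62824315  377.35259129   14.        ]
 [ 693.54964341  252.46418596   14.        ]]
```

```bash
cat >> h.py <<'E'
def suggest(pos,Rt,n=None,step=40,ang=.13,s=None):
    """pos mm target TCP, Rt matrix target"""
    s=s or arm.read_state();R0=R.from_quat(s['ee_rot']);rv=(R0.inv()*R.from_matrix(Rt)).as_rotvec()
    d=np.array(pos)-s['position']
    n=n or int(max(np.ceil(np.linalg.norm(d)/step),np.ceil(np.linalg.norm(rv)/ang),1))
    # local, rotation rows have constant rv/n; translation along world line
    print('rows',n,'turn',(rv).round(3).tolist(),'rot only per row',(rv/n).round(4).tolist(),'shift total tool',(R0.inv().apply(d)/1000).round(4).tolist(),'world d',d.round(1).tolist())
    for i in range(n):
        Ri=R0*R.from_rotvec(rv*i/n);t=Ri.inv().apply(d/n)/1000
        print([1]+t.round(4).tolist()+(rv/n).round(3).tolist())
def tool(a,yaw,place=False):
    """pick: z=(sin a,0,-cos a); y=+Y ; place: z=(cos a,0,-sin a), y=-Y"""
    c,s_=np.cos(a),np.sin(a)
    if not place: z=np.array([s_,0,-c]);y=np.array([0,1.,0])
    else: z=np.array([c,0,-s_]);y=np.array([0,-1.,0])
    M=np.c_[np.cross(y,z),y,z];return R.from_euler('z',yaw).as_matrix()@M
E
cat > log.py <<'E'
from h import *
s=arm.read_state();open('log.txt','a').write(repr((s['joints'].tolist(),s['position'].tolist(),s['ee_rot'].tolist()))+'\n')
print(s['clock'],s['joints'].round(3),s['position'].round(1),s['ee_rot'].round(4),s['contact_force'].round(1),s['gripper_width'])
E
python3 log.py
```

```text
0.15 [-0.858  0.385  0.007 -0.    -1.194 -0.259] [ 273.8 -561.3  230.5] [-2.249e-01  9.744e-01  8.000e-04 -3.000e-04] [-0.1  0.3  0.5] 85.17312856321435
```

drive_tool(
  moves=[
    [[1, -0.031, 0.0215, 0, 0, 0, 0], [1, -0.031, 0.0215, 0, 0, 0, 0], [1, -0.031, 0.0215, 0, 0, 0, 0], [1, -0.031, 0.0215, 0, 0, 0, 0], [1, -0.031, 0.0215, 0, 0, 0, 0], [1, -0.031, 0.0215, 0, 0, 0, 0], [1, -0.031, 0.0215, 0, 0, 0, 0], [1, -0.031, 0.0215, 0, 0, 0, 0], [1, -0.031, 0.0215, 0, 0, 0, 0], [1, -0.031, 0.0215, 0, 0, 0, 0], [1, -0.031, 0.0215, 0, 0, 0, 0], [1, -0.031, 0.0215, 0, 0, 0, 0], [1, -0.031, 0.0215, 0, 0, 0, 0], [1, -0.031, 0.0215, 0, 0, 0, 0], [1, -0.031, 0.0215, 0, 0, 0, 0], [1, -0.031, 0.0215, 0, 0, 0, 0]],
  ],
)

```text
clock: 1.75
position: [576.4, -17.2, 226.2]
ee_rot: [-0.221, 0.975, 0.004, -0.003]
contact_force: [0.3, -0.8, 0.2]
gripper_width: 85.4
```

```bash
python3 log.py; python3 - <<'E'
from h import *
suggest([575,15,200],tool(np.radians(40),np.radians(1.3)))
E
```

```text
1.75 [ 0.247  0.311 -0.113 -0.009 -1.154 -1.369] [576.4 -17.2 226.2] [-0.2205  0.9754  0.0039 -0.0033] [ 0.3 -0.8  0.2] 85.39745691692646
rows 7 turn [0.155, -0.694, 0.402] rot only per row [0.0221, -0.0992, 0.0574] shift total tool [-0.0127, 0.0295, 0.0264] world d [-1.4, 32.2, -26.2]
[1, -0.0018, 0.0042, 0.0038, 0.022, -0.099, 0.057]
[1, -0.0012, 0.0044, 0.0038, 0.022, -0.099, 0.057]
[1, -0.0006, 0.0045, 0.0038, 0.022, -0.099, 0.057]
[1, 0.0001, 0.0046, 0.0037, 0.022, -0.099, 0.057]
[1, 0.0007, 0.0047, 0.0036, 0.022, -0.099, 0.057]
[1, 0.0013, 0.0047, 0.0034, 0.022, -0.099, 0.057]
[1, 0.0019, 0.0047, 0.0031, 0.022, -0.099, 0.057]
```

drive_tool(
  moves=[
    [[1, -0.0018, 0.0042, 0.0038, 0.022, -0.099, 0.057], [1, -0.0012, 0.0044, 0.0038, 0.022, -0.099, 0.057], [1, -0.0006, 0.0045, 0.0038, 0.022, -0.099, 0.057], [1, 0, 0.0046, 0.0037, 0.022, -0.099, 0.057], [1, 0.0007, 0.0047, 0.0036, 0.022, -0.099, 0.057], [1, 0.0013, 0.0047, 0.0034, 0.022, -0.099, 0.057], [1, 0.0019, 0.0047, 0.0031, 0.022, -0.099, 0.057], [1, 0, 0, 0, 0, 0, 0]],
  ],
)

```text
clock: 2.55
position: [588.1, -1.3, 225.2]
ee_rot: [-0.041, 0.958, -0.011, 0.284]
contact_force: [0.2, -0.5, 0.2]
gripper_width: 85.2
```

```bash
python3 log.py; python3 - <<'E'
from h import *
s=arm.read_state();p,d=arm.get_image('wrist');cv2.imwrite('pics/w1.png',p[:,:,::-1]);np.savez('w1.npz',p=p,pos=s['position'],q=s['ee_rot'])
suggest([575,15,200],tool(np.radians(40),np.radians(1.3)))
E
```

```text
2.55 [ 0.266  0.091 -0.774  0.777 -0.201 -2.477] [588.1  -1.3 225.2] [-0.041   0.9578 -0.0105  0.2842] [ 0.2 -0.5  0.2] 85.19712429065157
rows 2 turn [-0.005, -0.123, 0.064] rot only per row [-0.0026, -0.0614, 0.0322] shift total tool [0.0232, 0.0186, 0.0136] world d [-13.3, 16.6, -24.8]
[1, 0.0116, 0.0093, 0.0068, -0.003, -0.061, 0.032]
[1, 0.0123, 0.0089, 0.0061, -0.003, -0.061, 0.032]
```

View pics/w1.png

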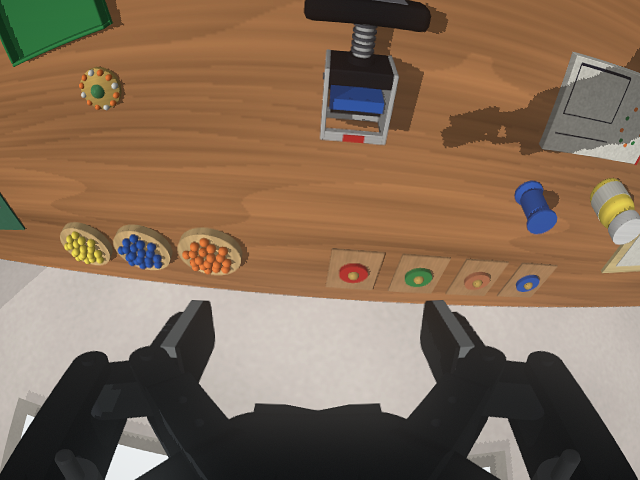

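```bash
cat > kin.py <<'E'
import numpy as np
from scipy.spatial.transform import Rotation as R
from scipy.optimize import least_squares
E_=lambda a,t:R.from_euler(a,t)
def fk(j,k,s4=-1,s6=-1):
    s,h,L1,a3,L2,d5,Lt,ax,ay=k
    A=E_('z',j[0]);F=A*E_('y',j[1]-j[2]);W=F*E_('x',s4*j[3])*E_('y',-j[4]);T=W*E_('x',s6*j[5])
    p=A.apply([s,0,h])+(A*E_('y',j[1])).apply([0,0,L1])+F.apply([L2,0,a3])+W.apply([0,d5,0])+T.apply([Lt,ax,ay])
    return p,T
B=R.from_matrix(np.c_[[0,0,-1],[0,1,0],[1,0,0]].T if False else np.array([[0,0,1],[0,1,0],[-1,0,0]]))
def load():
    return [tuple(map(np.array,eval(l))) for l in open('log.txt')]
def fit(D,s4,s6):
    # tool quat = T * C const
    C=None
    def res(x):
        k=np.r_[x[:7],0,0];C=R.from_rotvec(x[7:10]);r=[]
        for j,p,q in D:
            pp,T=fk(j,k,s4,s6);r+=list(pp-p)+list(300*((T*C).inv()*R.from_quat(q)).as_rotvec())
        r+=list(1e-3*(x[:7]-[0,300,500,0,500,-160,250]))
        return r
    best=None
    for st in ([0,np.pi/2,0],[0,-np.pi/2,0],[2.2,0,2.2],[1.2,1.2,1.2],[-1.2,1.2,-1.2]):
        o=least_squares(res,[0,300,450,0,450,-160,250]+st)
        if best is None or o.cost<best.cost: best=o
    return best
if __name__=='__main__':
    D=load()
    for s4 in(1,-1):
        for s6 in(1,-1):
            o=fit(D,s4,s6);print(s4,s6,o.cost,o.x.round(3))
E
python3 kin.py
```

```text
1 1 210132.17811920302 [ 5.875200e+02 -1.729552e+03  9.210990e+02  6.721610e+02 -6.352810e+02
 -1.616450e+02 -2.263040e+02  5.780000e-01  1.586000e+00  4.550000e-01]
1 -1 73476.93455225258 [ 5.875200e+02 -1.729553e+03  9.210990e+02  6.721610e+02 -6.352810e+02
 -1.616450e+02 -2.263040e+02  2.640000e+00 -1.391000e+00  2.588000e+00]
-1 1 372271.9407064535 [ 6.30000e-02  1.61005e+02  5.64668e+02 -1.40000e-01  4.21877e+02
 -1.59799e+02  2.97727e+02  2.27900e+00 -1.35000e-01  2.27900e+00]
-1 -1 0.01597937443752778 [ 6.30000e-02  1.61005e+02  5.64668e+02 -1.40000e-01  4.21877e+02
 -1.59799e+02  2.97727e+02 -1.20900e+00  1.20900e+00 -1.20900e+00]
```

```bash
cat > ik.py <<'E'
from kin import *
D=load();o=fit(D,-1,-1);K=np.r_[o.x[:7],0,0];C=R.from_rotvec(o.x[7:10])
lo=np.array([-3.14,-1.21,-1.07,-3.16,-2.99,-3.1]);hi=np.array([3.14,2.06,1.41,2.05,-.16,3.1])
rng=np.random.default_rng(0)
def FK(j):
    p,T=fk(j,K);return p,T*C
def IK(p,Rm,seed=None,n=40):
    Rm=R.from_matrix(Rm);sols=[]
    f=lambda j:(lambda a:np.r_[(a[0]-p)/100,((a[1].inv())*Rm).as_rotvec()])(FK(j))
    for i in range(n):
        x0=rng.uniform(np.maximum(lo,-2.5),np.minimum(hi,2.5)) if seed is None or i else np.clip(seed,lo+1e-3,hi-1e-3)
        r=least_squares(f,x0,bounds=(lo,hi))
        if np.abs(r.fun).max()<1e-3 and not any(np.abs(r.x-s).max()<.02 for s in sols): sols.append(r.x)
    return sols
E
python3 - <<'E'
from ik import *
from h import tool
for nm,pl,base,yaw in(('pick',False,np.array([626-25,22,28.]),1.3),('pl',True,np.array([545-6,260,35.]),4.5)):
    for a in(35,40,45,50):
        M=tool(np.radians(a),np.radians(yaw),pl)
        for lift in (0,80):
            p=base+19*M[:,2]+[0,0,lift]
            print(nm,a,lift,[s.round(2).tolist() for s in IK(p,M)])
E
```

```text
pick 35 0 []
pick 35 80 []
pick 40 0 []
pick 40 80 []
pick 45 0 [[-0.29, 0.54, -0.61, -2.54, -0.4, 1.23]]
pick 45 80 []
pick 50 0 [[-0.33, 0.58, -0.7, -2.66, -0.6, 1.39]]
pick 50 80 [[-0.23, 0.36, -0.52, -2.28, -0.25, 0.89]]
pl 35 0 []
pl 35 80 []
pl 40 0 []
pl 40 80 []
pl 45 0 []
pl 45 80 []
pl 50 0 []
pl 50 80 []
```

```bash
cat > ik2.py <<'E'
from ik import *
import itertools
def wrap(x): return (x+np.pi)%(2*np.pi)-np.pi
# analytic-ish: unknown j1 scan: given pose, wrist lateral centre: q = p - Lt*z_tool = W centre + offset d5*yW ; yW perpendicular to z_tool & j5 axis; unknown
def IKa(p,Rm,lim=True,m=0.0,need=None):
    s,h,L1,a3,L2,d5,Lt=K[:7];z=Rm[:,2];q=p-Lt*z
    out=[]
    # scan direction of j5 axis e (unit, perp z): wrist point w = q - d5*e ; require e perp forearm dir
    e1=np.cross(z,[0.3,.5,.8]);e1/=np.linalg.norm(e1);e2=np.cross(z,e1)
    for el in(1,-1):
        for back in(0,1):
            def g(t):
                e=np.cos(t)*e1+np.sin(t)*e2;w=q-d5*e
                j1=np.arctan2(w[1],w[0])+back*np.pi;rho=np.hypot(w[0],w[1])*(1-2*back);zz=w[2]-h
                d2=rho*rho+zz*zz;c=(d2-L1*L1-L2*L2)/(2*L1*L2)
                if abs(c)>1:return np.nan,None
                b=el*np.arccos(c) # turn from upper arm to forearm
                th=np.arctan2(rho,zz)-np.arctan2(L2*np.sin(b),L1+L2*np.cos(b)) # from vertical
                j2=th;phi=th+b-np.pi/2;j3=j2-phi
                F=R.from_euler('z',j1)*R.from_euler('y',phi)
                f=F.apply([1,0,0]);return f@e,(j1,j2,j3,F,e)
            ts=np.linspace(0,2*np.pi,361);v=[g(t)[0] for t in ts]
            for i in range(360):
                if np.isfinite(v[i]) and np.isfinite(v[i+1]) and v[i]*v[i+1]<=0 and v[i]!=v[i+1]:
                    from scipy.optimize import brentq
                    t=brentq(lambda t:g(t)[0],ts[i],ts[i+1]);_,(j1,j2,j3,F,e)=g(t)
                    el_=F.inv().apply(e);j4=-np.arctan2(el_[2],el_[1])
                    G=F*R.from_euler('x',-j4);zl=G.inv().apply(z);j5=-np.arctan2(-zl[2],zl[0])
                    W=G*R.from_euler('y',-j5);X=(W.inv()*R.from_matrix(Rm)*C.inv()).as_rotvec();j6=-X[0]
                    j=np.array([wrap(j1),wrap(j2),wrap(j3),wrap(j4),wrap(j5),wrap(j6)])
                    alts=[j]
                    if j[3]>2.05: j[3]-=2*np.pi
                    viol=np.maximum(lo-j,0)+np.maximum(j-hi,0)
                    pp,TT=FK(j);err=np.linalg.norm(pp-p)
                    if err<2 and (viol.max()==0 or not lim): out.append((j,viol.max()))
    return out
E
python3 - <<'E'
from ik2 import *
from h import tool
print(IKa(*[D[-1][1],R.from_quat(D[-1][2]).as_matrix()],lim=False),D[-1][0])
for nm,pl,base,yaw in(('pick',False,np.array([626-25,22,28.]),1.3),('pl',True,np.array([545-6,260,35.]),4.5)):
    for a in(10,25,30,35,40,45,50,60):
        M=tool(np.radians(a),np.radians(yaw),pl)
        p=base+19*M[:,2]
        for j,v in IKa(p,M,lim=False):
            if v<.25: print(nm,a,j.round(2),round(v,2))
E
```

```text
[(array([-0.26295083,  0.09088358, -0.78398528, -3.96593334,  0.19853914,
        2.69198824]), np.float64(0.8059333381800515)), (array([ 0.26534784,  0.09122706, -0.77435705,  0.77799656, -0.2007359 ,
       -2.47781113]), np.float64(0.0)), (array([ 2.80025114, -1.72277426, -0.34598662, -0.49759633,  2.74240844,
        1.48107925]), np.float64(2.902408437944632)), (array([ 2.95057063, -1.76554553, -0.82327329,  1.05628273, -3.01878895,
        2.86931116]), np.float64(0.5555455280013)), (array([-2.95526829, -1.76436703, -0.8208026 , -4.18021639,  3.0277327 ,
       -2.67852923]), np.float64(3.1877327026355093)), (array([-2.80747726, -1.72152705, -0.35233506, -2.66174999, -2.75085242,
       -1.32059602]), np.float64(0.5115270521533755)), (array([-0.34134152,  1.72277426, -2.79560604, -3.63918898,  2.74240844,
        1.48107925]), np.float64(2.902408437944632)), (array([-0.19102202,  1.76554553, -2.31831937, -2.08530992, -3.01878895,
        2.86931116]), np.float64(1.2483193678121067)), (array([ 0.18632437,  1.76436703, -2.32079005, -1.03862373,  3.0277327 ,
       -2.67852923]), 
[... 332 characters left out ...]
6 , -2.3635961 , -0.2007359 ,
       -2.47781113]), np.float64(1.2972355987548572))] [ 0.26568083  0.09120348 -0.77387258  0.77674933 -0.20124945 -2.476797  ]
pick 10 [ 0.33  0.53 -0.48  0.13 -0.4  -2.  ] 0.0
pick 45 [-0.29  0.54 -0.61 -2.54 -0.4   1.23] 0.0
pick 50 [-0.33  0.58 -0.7  -2.66 -0.6   1.4 ] 0.0
pick 60 [-0.37  0.7  -0.8  -2.73 -0.98  1.54] 0.0
pl 10 [ 0.28  0.97 -1.03 -3.34 -1.81 -1.65] 0.18
pl 25 [ 0.26  0.75 -0.99 -3.31 -1.31 -1.6 ] 0.15
pl 30 [ 0.26  0.69 -0.97 -3.31 -1.13 -1.59] 0.15
pl 35 [ 0.25  0.63 -0.94 -3.31 -0.96 -1.57] 0.15
pl 40 [ 0.24  0.58 -0.9  -3.32 -0.79 -1.55] 0.16
pl 45 [ 0.24  0.55 -0.86 -3.33 -0.63 -1.53] 0.17
pl 50 [ 0.23  0.52 -0.83 -3.36 -0.48 -1.5 ] 0.2
```

```bash
python3 - <<'E'
from ik2 import *
from h import tool
for a in (43,45,48):
  M=tool(np.radians(a),np.radians(1.3),False)
  g=np.array([626-23,22,28.5])+19*M[:,2]
  for dx in(-60,-30,0,40,80):
    for dz in(0,30,60,90,120):
        r=[(j.round(2).tolist(),round(v,2)) for j,v in IKa(g+[dx,0,dz],M,lim=False) if v<.05]
        print(a,dx,dz,r)
E
```

```text
43 -60 0 [([-0.33, 0.49, -0.72, -2.54, -0.43, 1.28], np.float64(0.0))]
43 -60 30 [([-0.26, 0.39, -0.62, -2.3, -0.26, 0.96], np.float64(0.0))]
43 -60 60 []
43 -60 90 []
43 -60 120 []
43 -30 0 [([-0.29, 0.5, -0.64, -2.5, -0.36, 1.19], np.float64(0.0))]
43 -30 30 [([-0.17, 0.41, -0.51, -2.12, -0.16, 0.7], np.float64(0.0))]
43 -30 60 []
43 -30 90 []
43 -30 120 []
43 0 0 [([-0.25, 0.52, -0.54, -2.42, -0.29, 1.08], np.float64(0.0))]
43 0 30 []
43 0 60 []
43 0 90 []
43 0 120 []
43 40 0 []
43 40 30 []
43 40 60 []
43 40 90 []
43 40 120 []
43 80 0 []
43 80 30 []
43 80 60 []
43 80 90 []
43 80 120 []
45 -60 0 [([-0.35, 0.51, -0.77, -2.59, -0.52, 1.36], np.float64(0.0))]
45 -60 30 [([-0.31, 0.41, -0.69, -2.45, -0.37, 1.15], np.float64(0.0))]
45 -60 60 [([-0.17, 0.31, -0.56, -2.07, -0.16, 0.64], np.float64(0.0))]
45 -60 90 []
45 -60 120 []
45 -30 0 [([-0.32, 0.52, -0.68, -2.57, -0.46, 1.3], np.float64(0.0))]
45 -30 30 [([-0.27, 0.43, -0.61, -2.4, -0.31, 1.06], np.float64(0.0))]
45 -30 60 []
45 -30 90 []
45 -30 120 []
45 0 0 [([-0.29, 0.54, -0.6, -2.54, -0.39, 1.23], np.float64(0.0))]
45 0 30 [([-0
[... 753 characters left out ...]
 np.float64(0.0))]
48 -30 60 [([-0.27, 0.37, -0.6, -2.36, -0.31, 1.01], np.float64(0.0))]
48 -30 90 []
48 -30 120 []
48 0 0 [([-0.31, 0.56, -0.66, -2.62, -0.52, 1.34], np.float64(0.0))]
48 0 30 [([-0.29, 0.48, -0.6, -2.51, -0.4, 1.19], np.float64(0.0))]
48 0 60 [([-0.22, 0.4, -0.51, -2.28, -0.24, 0.89], np.float64(0.0))]
48 0 90 []
48 0 120 []
48 40 0 [([-0.28, 0.58, -0.55, -2.59, -0.43, 1.27], np.float64(0.0))]
48 40 30 [([-0.25, 0.51, -0.49, -2.45, -0.31, 1.08], np.float64(0.0))]
48 40 60 []
48 40 90 []
48 40 120 []
48 80 0 [([-0.24, 0.61, -0.43, -2.53, -0.34, 1.17], np.float64(0.0))]
48 80 30 [([-0.18, 0.53, -0.34, -2.28, -0.2, 0.86], np.float64(0.0))]
48 80 60 []
48 80 90 []
48 80 120 []
```

```bash
python3 - <<'E'
from ik2 import *
from h import tool
for (x,y) in ((600,22),(540,22),(620,100)):
  for b in range(-180,180,20):
    M=tool(np.radians(45),np.radians(b),False)
    row=[]
    for z in (25,120):
        for j,v in IKa(np.array([x,y,z])+19*M[:,2],M,lim=False):
            k=j.copy(); 
            if np.all(k[:5]>=lo[:5]) and np.all(k[:5]<=hi[:5]): row.append((z,j.round(2).tolist()))
    print(x,y,b,row)
E
```

```text
600 22 -180 [(25, [0.23, 0.94, 0.31, -0.16, -1.71, 1.39]), (120, [0.23, 0.84, 0.36, -0.17, -1.85, 1.36])]
600 22 -160 [(25, [0.32, 0.93, 0.22, 0.02, -1.64, 1.6]), (120, [0.32, 0.83, 0.26, 0.02, -1.79, 1.6])]
600 22 -140 [(25, [0.4, 0.9, 0.06, 0.21, -1.5, 1.77]), (120, [0.4, 0.79, 0.11, 0.21, -1.65, 1.8])]
600 22 -120 [(25, [0.47, 0.84, -0.14, 0.41, -1.31, 1.89]), (120, [0.47, 0.73, -0.09, 0.4, -1.46, 1.95])]
600 22 -100 [(25, [0.52, 0.77, -0.37, 0.66, -1.1, 1.94]), (120, [0.53, 0.65, -0.31, 0.61, -1.25, 2.05])]
600 22 -80 [(25, [0.5, 0.69, -0.62, 1.04, -0.89, 1.88]), (120, [0.53, 0.56, -0.55, 0.89, -1.02, 2.08])]
600 22 -60 [(25, [0.35, 0.62, -0.83, 1.62, -0.77, 1.74]), (120, [0.44, 0.46, -0.78, 1.33, -0.81, 2.03])]
600 22 -40 [(120, [0.18, 0.39, -0.91, 1.99, -0.64, 1.93])]
600 22 -20 []
600 22 0 [(25, [-0.3, 0.55, -0.64, -2.62, -0.43, 1.31])]
600 22 20 [(25, [-0.16, 0.52, -0.38, -1.71, -0.36, 0.52]), (120, [0.07, 0.32, -0.38, -1.08, -0.22, -0.3])]
600 22 40 [(25, [-0.15, 0.55, -0.29, -1.35, -0.58, 0.42]), (120, [-0.07, 0.37, -0.28, -1.1, -0.59, 0.05])]
600 22 60 [(25, [-0.16, 0.61, 
[... 3319 characters left out ...]
1.4, -0.48, 0.34]), (120, [0.1, 0.39, -0.26, -1.08, -0.47, -0.09])]
620 100 60 [(25, [-0.02, 0.61, -0.16, -1.17, -0.74, 0.38]), (120, [0.03, 0.46, -0.15, -1.02, -0.79, 0.14])]
620 100 80 [(25, [-0.01, 0.68, -0.03, -0.99, -0.99, 0.47]), (120, [0.01, 0.54, -0.01, -0.91, -1.07, 0.3])]
620 100 100 [(25, [0.02, 0.76, 0.11, -0.84, -1.22, 0.58]), (120, [0.03, 0.63, 0.14, -0.8, -1.33, 0.45])]
620 100 120 [(25, [0.07, 0.83, 0.24, -0.7, -1.43, 0.71]), (120, [0.07, 0.72, 0.28, -0.69, -1.55, 0.61])]
620 100 140 [(25, [0.14, 0.9, 0.36, -0.56, -1.61, 0.88]), (120, [0.14, 0.79, 0.4, -0.56, -1.74, 0.8])]
620 100 160 [(25, [0.22, 0.95, 0.42, -0.4, -1.73, 1.08]), (120, [0.22, 0.85, 0.47, -0.41, -1.86, 1.02])]
```

```bash
python3 - <<'E'
from h import *
z=np.load('w1.npz');pose=dict(position=z['pos'],ee_rot=z['q']);p=z['p']
b=p[0:160,290:450,::-1];cv2.imwrite('pics/zw1.png',cv2.resize(b,None,fx=3.75,fy=3.75,interpolation=cv2.INTER_NEAREST))
b=p[40:170,530:640,::-1];cv2.imwrite('pics/zw1b.png',cv2.resize(b,None,fx=4.6,fy=4.6,interpolation=cv2.INTER_NEAREST))
E
```

```text
(no output)
```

View pics/zw1.png

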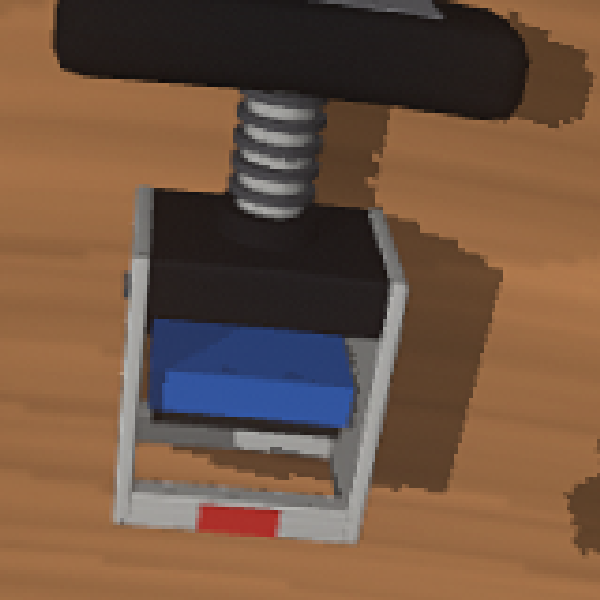

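View pics/zw1b.png

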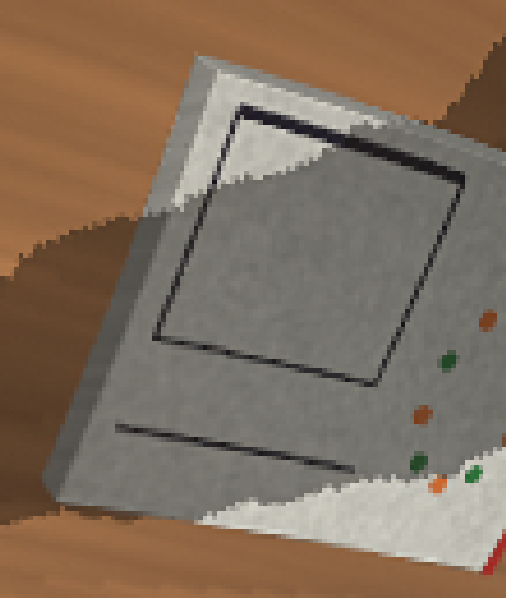

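```bash
python3 - <<'E'
from h import *
z=np.load('w1.npz');pose=dict(position=z['pos'],ee_rot=z['q'])
c=np.array([[116,490],[365,508],[133,258],[405,285],[238,522]])/3.75+[290,0]-.5
# front-plane corners: foot-left front bottom
c[0]=np.array([116,521])/3.75+[290,0]-.5; c[1]=np.array([357,541])/3.75+[290,0]-.5
print('frame z44',wrist(c,44,pose).round(1).tolist())
c=np.array([[238,110],[464,180],[373,383],[155,338]])/4.6+[530,40]-.5
P=wrist(c,10,pose);print('box',P.round(1).tolist(),P.mean(0))
v=P[0]-P[1];print(np.degrees(np.arctan2(-v[1],-v[0])),np.linalg.norm(v))
print(wrist([[101,89]],14,pose), 'jar',wrist([[618,226]],70,pose),'spool',wrist([[545,222]],50,pose))
E
```

```text
frame z44 [[627.9, -2.5, 44.0], [626.6, 52.3, 44.0], [562.9, -4.3, 44.0], [561.8, 50.3, 44.0], [625.0, 24.7, 44.0]]
box [[521.7, 227.2, 10.0], [516.0, 295.3, 10.0], [571.5, 299.4, 10.0], [577.6, 232.3, 10.0]] [546.70065583 263.54852443  10.        ]
94.72271632656056 68.36389275628225
[[ 597.81692159 -217.44487417   14.        ]] jar [[662.87735425 340.84009511  70.        ]] spool [[691.55248736 252.09412076  50.        ]]
```

```bash
python3 - <<'E'
from h import *
suggest([597,24,110],tool(0,np.radians(1.3)),n=8)
from ik2 import *
for zz in(8,110):
  print([j.round(2) for j,v in IKa(np.array([597,24,zz]),tool(0,np.radians(1.3)))])
E
```

```text
rows 8 turn [-0.027, 0.575, 0.059] rot only per row [-0.0034, 0.0719, 0.0074] shift total tool [0.0529, 0.0298, 0.1011] world d [8.7, 25.6, -114.8]
[1, 0.0066, 0.0037, 0.0126, -0.003, 0.072, 0.007]
[1, 0.0057, 0.0036, 0.0131, -0.003, 0.072, 0.007]
[1, 0.0048, 0.0036, 0.0135, -0.003, 0.072, 0.007]
[1, 0.0038, 0.0035, 0.0138, -0.003, 0.072, 0.007]
[1, 0.0029, 0.0034, 0.0141, -0.003, 0.072, 0.007]
[1, 0.0019, 0.0033, 0.0142, -0.003, 0.072, 0.007]
[1, 0.0009, 0.0033, 0.0143, -0.003, 0.072, 0.007]
[1, -0.0002, 0.0032, 0.0144, -0.003, 0.072, 0.007]
[array([ 0.31,  0.58, -0.31,  0.  , -0.68, -1.86])]
[array([ 0.31,  0.45, -0.22,  0.  , -0.9 , -1.86])]
```

drive_tool(
  moves=[
    [[1, 0.0066, 0.0037, 0.0126, -0.003, 0.072, 0.007], [1, 0.0057, 0.0036, 0.0131, -0.003, 0.072, 0.007], [1, 0.0048, 0.0036, 0.0135, -0.003, 0.072, 0.007], [1, 0.0038, 0.0035, 0.0138, -0.003, 0.072, 0.007], [1, 0.0029, 0.0034, 0.0141, -0.003, 0.072, 0.007], [1, 0.0019, 0.0033, 0.0142, -0.003, 0.072, 0.007], [1, 0.0009, 0.0033, 0.0143, -0.003, 0.072, 0.007], [1, 0, 0.0032, 0.0144, -0.003, 0.072, 0.007], [1, 0, 0, 0, 0, 0, 0]],
  ],
)

```text
clock: 3.5
position: [596.6, 37.9, 104.2]
ee_rot: [-0.018, 1.0, 0.014, -0.01]
contact_force: [-0.4, 0.2, -0.5]
gripper_width: 85.2
```

```bash
python3 log.py; python3 - <<'E'
from h import *
suggest([597,24,110],tool(0,np.radians(1.3)))
s=arm.read_state();p,d=arm.get_image('wrist');cv2.imwrite('pics/w2.png',p[:,:,::-1])
E
```

```text
3.5 [ 0.317  0.464 -0.197 -0.041 -0.921 -1.826] [596.6  37.9 104.2] [-0.0182  0.9997  0.0142 -0.0099] [-0.4  0.2 -0.5] 85.19788117253117
rows 1 turn [0.029, -0.019, 0.014] rot only per row [0.0286, -0.0195, 0.0137] shift total tool [0.0002, -0.0138, -0.0062] world d [0.4, -13.9, 5.8]
[1, 0.0002, -0.0138, -0.0062, 0.029, -0.019, 0.014]
```

View pics/w2.png

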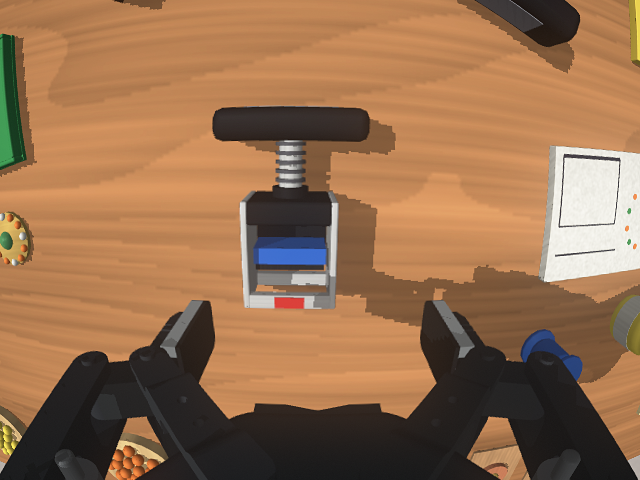

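drive_tool(
  moves=[
    [[1, 0, -0.0138, -0.006, 0.029, -0.019, 0.014], [1, 0, 0, 0, 0, 0, 0]],
  ],
)

```text
clock: 3.75
position: [596.7, 25.4, 110.7]
ee_rot: [-0.012, 1.0, 0.001, 0.001]
contact_force: [-0.4, -0.9, -1.4]
gripper_width: 85.3
```

```bash
python3 log.py; python3 - <<'E'
from h import *
s=arm.read_state();p,d=arm.get_image('wrist');cv2.imwrite('pics/w3.png',p[:,:,::-1]);np.savez('w3.npz',p=p,pos=s['position'],q=s['ee_rot'])
suggest([597,24,8],tool(0,np.radians(1.3)))
h=cv2.cvtColor(p,cv2.COLOR_RGB2HSV);M=((h[...,0]<8)|(h[...,0]>172))&(h[...,1]>150)&(h[...,2]>120);M[:230]=0;M[330:]=0;M[:,:200]=0;M[:,400:]=0
ys,xs=np.nonzero(M);print(xs.mean(),ys.mean(),wrist([[xs.mean(),ys.mean()]],44,s))
E
```

```text
3.75 [ 0.312  0.446 -0.222 -0.003 -0.899 -1.857] [596.7  25.4 110.7] [-0.0124  0.9999  0.0014  0.0012] [-0.4 -0.9 -1.4] 85.30725987865148
rows 3 turn [0.003, 0.002, 0.002] rot only per row [0.0011, 0.0007, 0.0007] shift total tool [0.0, -0.0022, 0.1025] world d [0.3, -1.8, -102.5]
[1, 0.0, -0.0007, 0.0342, 0.001, 0.001, 0.001]
[1, -0.0, -0.0007, 0.0342, 0.001, 0.001, 0.001]
[1, -0.0, -0.0006, 0.0342, 0.001, 0.001, 0.001]
312.5 296.5 [[624.75977627  24.35776803  44.        ]]
```

View pics/w3.png

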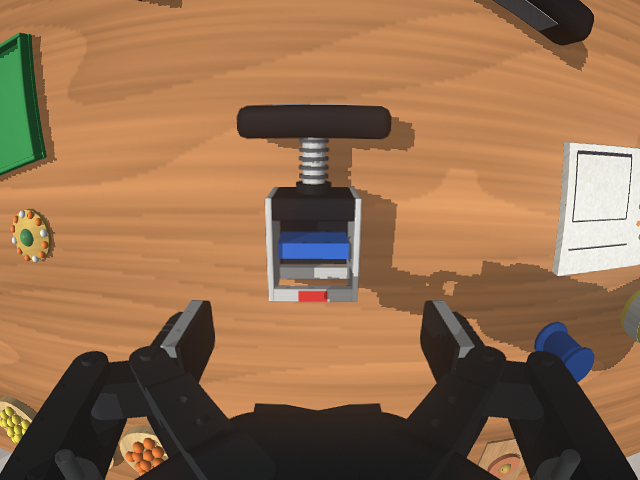

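drive_tool(
  moves=[
    [[1, 0, -0.0005, 0.025, 0, 0, 0], [1, 0, -0.0005, 0.025, 0, 0, 0], [1, 0, 0, 0.025, 0, 0, 0], [1, 0, 0, 0.02, 0, 0, 0], [1, 0, 0, 0.007, 0, 0, 0], [1, 0, 0, 0, 0, 0, 0]],
  ],
)

```text
clock: 4.4
position: [598.4, 30.1, 10.7]
ee_rot: [-0.015, 1.0, 0.007, 0.006]
contact_force: [-0.3, -0.3, 0.2]
gripper_width: 85.2
```

drive_tool(
  moves=[
    [[0, 0, 0, 0, 0, 0, 0], [0, 0, 0, 0, 0, 0, 0], [0, 0, 0, 0, 0, 0, 0], [0, 0, 0, 0, 0, 0, 0], [0, 0, 0, 0, 0, 0, 0], [0, 0, 0, 0, 0, 0, 0]],
  ],
)

```text
clock: 5.0
position: [599.8, 30.9, 14.5]
ee_rot: [-0.015, 1.0, 0.009, 0.009]
contact_force: [-0.4, -0.1, -2.8]
gripper_width: 55.1
```

```bash
python3 log.py
```

```text
5.0 [ 0.315  0.568 -0.304 -0.018 -0.676 -1.842] [599.8  30.9  14.5] [-0.0147  0.9998  0.0089  0.0093] [-0.4 -0.1 -2.8] 55.073362682527495
```

drive_tool(
  moves=[
    [[0, 0, 0, -0.02, 0, 0, 0], [0, 0, 0, -0.025, 0, 0, 0], [0, 0, 0, -0.025, 0, 0, -0.06], [0, 0, 0, 0, 0, 0, -0.14], [0, 0, 0, 0, 0, 0, -0.14], [0, 0, 0, 0, 0, 0, -0.14], [0, 0, 0, 0, 0, 0, -0.14], [0, 0, 0, 0, 0, 0, -0.14], [0, 0, 0, 0, 0, 0, -0.14], [0, 0, 0, 0, 0, 0, -0.14], [0, 0, 0, 0, 0, 0, -0.14], [0, 0, 0, 0, 0, 0, -0.14], [0, 0, 0, 0, 0, 0, -0.14], [0, 0, 0, 0, 0, 0, -0.14], [0, 0, 0, 0, 0, 0, 0]],
  ],
)

```text
clock: 6.5
position: [591.4, 29.6, 80.1]
ee_rot: [0.748, -0.663, -0.005, -0.008]
contact_force: [-0.6, -0.5, -3.4]
gripper_width: 55.0
```

```bash
python3 log.py; python3 - <<'E'
from h import *
s=arm.read_state();M=R.from_quat(s['ee_rot']).as_matrix();print(M.round(3),np.degrees(np.arctan2(M[1,1],M[0,1]))-90)
suggest([598,25,50],tool(0,np.radians(95)))
E
```

```text
6.5 [ 0.314  0.475 -0.258 -0.023 -0.83  -0.178] [591.4  29.6  80.1] [ 0.7483 -0.6633 -0.0055 -0.0077] [-0.6 -0.5 -3.4] 55.032889317126255
[[ 0.12  -0.993  0.002]
 [-0.993 -0.12   0.019]
 [-0.018 -0.004 -1.   ]] -263.106455966337
rows 1 turn [-0.004, 0.019, 0.033] rot only per row [-0.004, 0.0185, 0.0331] shift total tool [0.0059, -0.0059, 0.0301] world d [6.6, -4.6, -30.1]
[1, 0.0059, -0.0059, 0.0301, -0.004, 0.019, 0.033]
```

drive_tool(
  moves=[
    [[0, 0, 0, 0.02, 0, 0.015, 0], [0, 0, 0, 0.02, 0, 0, 0], [0, 0, 0, 0.012, 0, 0, 0], [0, 0, 0, 0.006, 0, 0, 0], [0, 0, 0, 0.003, 0, 0, 0], [0, 0, 0, 0, 0, 0, 0]],
  ],
)

```text
clock: 7.1
position: [591.9, 30.2, 17.3]
ee_rot: [0.744, -0.668, 0.0, -0.003]
contact_force: [0.7, -0.0, -3.3]
gripper_width: 55.2
```

```bash
python3 log.py
```

```text
7.1 [ 0.323  0.559 -0.317 -0.004 -0.689 -0.213] [591.9  30.2  17.3] [ 7.438e-01 -6.684e-01  4.000e-04 -3.000e-03] [ 0.7 -0.  -3.3] 55.230519274530685
```

drive_tool(
  moves=[
    [[0, 0, 0, 0.0025, 0, 0, 0], [0, 0, 0, 0.0015, 0, 0, 0]],
  ],
)

```text
clock: 7.3
position: [593.0, 30.5, 14.4]
ee_rot: [0.744, -0.669, 0.001, -0.004]
contact_force: [-0.8, -0.8, -2.3]
gripper_width: 54.8
```

drive_tool(
  moves=[
    [[1, 0, 0, 0, 0, 0, 0], [1, 0, 0, 0, 0, 0, 0], [1, 0, 0, 0, 0, 0, 0], [1, 0, 0, 0, 0, 0, 0], [1, 0, 0, -0.015, 0, 0, 0], [1, 0, 0, -0.03, 0, 0, 0], [1, 0, 0, -0.04, 0, 0, 0], [1, 0, 0, -0.03, 0, 0, 0], [1, 0, 0, 0, 0, 0, 0]],
  ],
)

```text
clock: 8.2
position: [594.6, 30.1, 137.2]
ee_rot: [0.744, -0.668, 0.004, -0.006]
contact_force: [-0.3, -0.0, 0.9]
gripper_width: 85.3
```

```bash
python3 log.py; python3 - <<'E'
from h import *
s=arm.read_state();p,d=arm.get_image('wrist');cv2.imwrite('pics/w4.png',p[:,:,::-1]);np.savez('w4.npz',p=p,pos=s['position'],q=s['ee_rot'])
E
```

```text
8.2 [ 0.322  0.41  -0.207  0.    -0.939 -0.215] [594.6  30.1 137.2] [ 0.7442 -0.6679  0.0037 -0.0063] [-0.3 -0.   0.9] 85.30965675076169
```

View pics/w4.png

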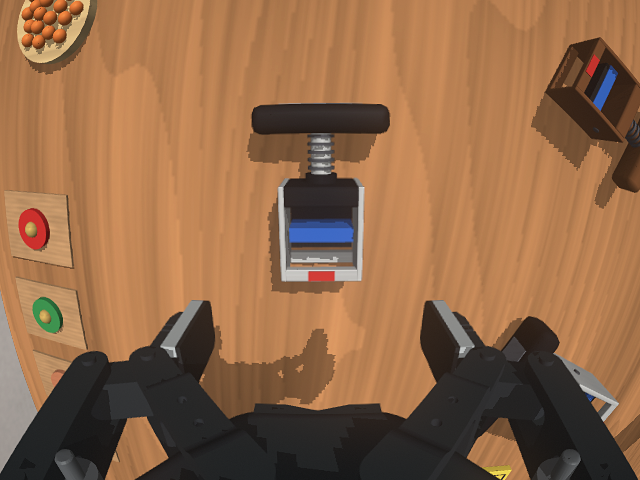

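```bash
python3 - <<'E'
from h import *
from ik2 import *
z=np.load('w4.npz');pose=dict(position=z['pos'],ee_rot=z['q'])
print(wrist([[321,276]],44,pose),wrist([[282,280],[360,280],[280,186],[364,186]],44,pose).round(1).tolist(),wrist([[252,118],[389,118]],33,pose))
E
```

```text
[[590.8080957   55.54880196  44.        ]] [[617.4, 61.7, 44.0], [563.6, 55.6, 44.0], [624.0, -3.5, 44.0], [570.2, -9.5, 44.0]] [[648.12137786 -45.74650585  33.        ]
 [558.04112842 -55.72692564  33.        ]]
```

```bash
cat > tgt.py <<'E'
import numpy as np
from h import *
b=np.radians(96.5);M=tool(np.radians(45),b);g=np.array([593.2,34.6,28.5])
def P(back): return g+(19-back)*M[:,2]
E
python3 - <<'E'
from tgt import *
from ik2 import *
for k in(120,0):print(P(k).round(1),[j.round(2) for j,v in IKa(P(k),M)])
suggest(P(120),M,n=9)
E
```

```text
[601.3 -36.4  99.9] [array([-0.2 ,  0.65,  0.15, -0.75, -1.42,  0.57])]
[591.7  47.9  15.1] [array([-0.09,  0.73,  0.04, -0.83, -1.23,  0.63])]
rows 9 turn [-0.013, -0.782, -0.001] rot only per row [-0.0014, -0.0869, -0.0002] shift total tool [0.0668, -0.0004, 0.0351] world d [8.0, -66.3, -35.3]
[1, 0.0074, -0.0, 0.0039, -0.001, -0.087, -0.0]
[1, 0.0077, -0.0001, 0.0032, -0.001, -0.087, -0.0]
[1, 0.008, -0.0001, 0.0026, -0.001, -0.087, -0.0]
[1, 0.0082, -0.0001, 0.0019, -0.001, -0.087, -0.0]
[1, 0.0083, -0.0001, 0.0011, -0.001, -0.087, -0.0]
[1, 0.0084, -0.0001, 0.0004, -0.001, -0.087, -0.0]
[1, 0.0084, -0.0001, -0.0003, -0.001, -0.087, -0.0]
[1, 0.0083, -0.0001, -0.001, -0.001, -0.087, -0.0]
[1, 0.0082, -0.0, -0.0018, -0.001, -0.087, -0.0]
```

drive_tool(
  moves=[
    [[1, 0.0074, 0, 0.0039, -0.001, -0.087, 0], [1, 0.0077, 0, 0.0032, -0.001, -0.087, 0], [1, 0.008, 0, 0.0026, -0.001, -0.087, 0], [1, 0.0082, 0, 0.0019, -0.001, -0.087, 0], [1, 0.0083, 0, 0.0011, -0.001, -0.087, 0], [1, 0.0084, 0, 0.0004, -0.001, -0.087, 0], [1, 0.0084, 0, -0.0003, -0.001, -0.087, 0], [1, 0.0083, 0, -0.001, -0.001, -0.087, 0], [1, 0.0082, 0, -0.0018, -0.001, -0.087, 0], [1, 0, 0, 0, 0, 0, 0]],
  ],
)

```text
clock: 9.25
position: [596.3, -35.4, 88.0]
ee_rot: [0.682, -0.612, -0.301, -0.263]
contact_force: [0.0, -0.3, -0.6]
gripper_width: 85.4
```

```bash
python3 log.py; python3 - <<'E'
from tgt import *
suggest(P(90),M)
E
```

```text
9.25 [-0.214  0.679  0.148 -0.774 -1.434  0.593] [596.3 -35.4  88. ] [ 0.6823 -0.6119 -0.3012 -0.2633] [ 0.  -0.3 -0.6] 85.3929865649056
rows 1 turn [0.006, 0.038, -0.007] rot only per row [0.0061, 0.0377, -0.0073] shift total tool [-0.0066, -0.005, 0.0207] world d [2.6, 20.2, -9.3]
[1, -0.0066, -0.005, 0.0207, 0.006, 0.038, -0.007]
```

drive_tool(
  moves=[
    [[1, -0.006, -0.005, 0.0, 0.006, 0.036, -0.007], [1, 0, 0, 0.008, 0, 0, 0], [1, 0, 0, 0, 0, 0, 0]],
  ],
)

```text
clock: 9.55
position: [599.7, -23.2, 85.3]
ee_rot: [0.689, -0.616, -0.285, -0.253]
contact_force: [-1.6, 0.2, 0.1]
gripper_width: 85.4
```

```bash
python3 log.py; python3 - <<'E'
from tgt import *
suggest(P(0),M,n=8)
s=arm.read_state();p,d=arm.get_image('wrist');cv2.imwrite('pics/w5.png',p[:,:,::-1])
p,d=arm.get_image('side');cv2.imwrite('pics/s5.png',p[150:390,150:470,::-1].repeat(2,0).repeat(2,1))
E
```

```text
9.55 [-0.18   0.664  0.13  -0.757 -1.386  0.575] [599.7 -23.2  85.3] [ 0.6893 -0.6159 -0.2852 -0.2533] [-1.6  0.2  0.1] 85.41366865605949
rows 8 turn [0.001, -0.003, -0.002] rot only per row [0.0002, -0.0003, -0.0002] shift total tool [-0.0012, -0.0002, 0.1003] world d [-8.0, 71.1, -70.3]
[1, -0.0001, -0.0, 0.0125, 0.0, -0.0, -0.0]
[1, -0.0001, -0.0, 0.0125, 0.0, -0.0, -0.0]
[1, -0.0001, -0.0, 0.0125, 0.0, -0.0, -0.0]
[1, -0.0001, -0.0, 0.0125, 0.0, -0.0, -0.0]
[1, -0.0001, -0.0, 0.0125, 0.0, -0.0, -0.0]
[1, -0.0001, -0.0, 0.0125, 0.0, -0.0, -0.0]
[1, -0.0001, -0.0, 0.0125, 0.0, -0.0, -0.0]
[1, -0.0001, -0.0, 0.0125, 0.0, -0.0, -0.0]
```

View pics/w5.png

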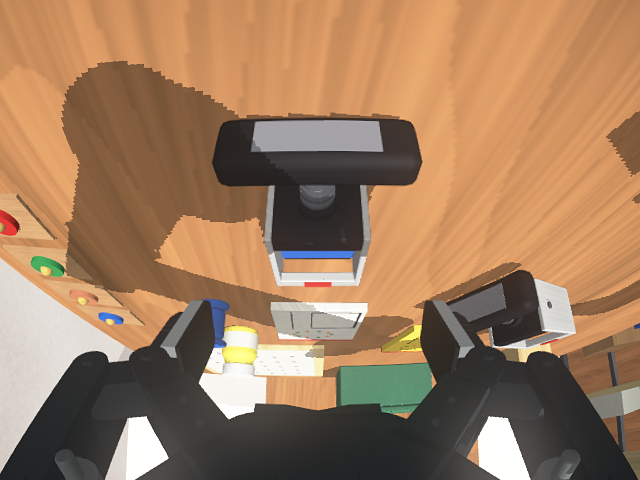

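View pics/s5.png

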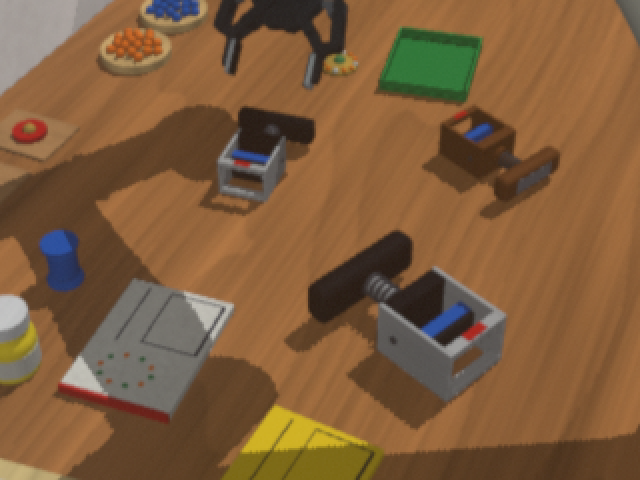

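drive_tool(
  moves=[
    [[1, 0, 0, 0.015, 0, 0, 0], [1, 0, 0, 0.015, 0, 0, 0], [1, 0, 0, 0.015, 0, 0, 0], [1, 0, 0, 0.015, 0, 0, 0], [1, 0, 0, 0.01, 0, 0, 0], [1, 0, 0, 0, 0, 0, 0]],
  ],
)

```text
clock: 10.25
position: [593.7, 31.9, 32.9]
ee_rot: [0.691, -0.615, -0.284, -0.253]
contact_force: [-1.0, 0.5, 0.9]
gripper_width: 85.6
```

```bash
python3 log.py; python3 - <<'E'
from tgt import *
suggest(P(0),M,n=2)
E
```

```text
10.25 [-0.105  0.705  0.058 -0.806 -1.261  0.615] [593.7  31.9  32.9] [ 0.6908 -0.6146 -0.2844 -0.2533] [-1.   0.5  0.9] 85.64996874579516
rows 2 turn [0.002, -0.004, 0.002] rot only per row [0.001, -0.002, 0.0012] shift total tool [0.0011, 0.0001, 0.024] world d [-2.0, 16.0, -17.8]
[1, 0.0005, 0.0001, 0.012, 0.001, -0.002, 0.001]
[1, 0.0006, 0.0001, 0.012, 0.001, -0.002, 0.001]
```

drive_tool(
  moves=[
    [[1, 0, 0, 0.012, 0, -0.002, 0], [1, 0.001, 0, 0.009, 0, 0, 0], [1, 0, 0, 0, 0, 0, 0]],
  ],
)

```text
clock: 10.55
position: [592.1, 46.8, 15.7]
ee_rot: [0.691, -0.614, -0.285, -0.254]
contact_force: [-0.5, 0.2, -0.0]
gripper_width: 85.7
```

```bash
python3 log.py; python3 - <<'E'
from tgt import *
suggest(P(0),M,n=1)
E
```

```text
10.55 [-0.086  0.725  0.043 -0.824 -1.227  0.631] [592.1  46.8  15.7] [ 0.6905 -0.6144 -0.285  -0.2539] [-0.5  0.2 -0. ] 85.65159695821652
rows 1 turn [0.002, -0.002, 0.002] rot only per row [0.0018, -0.0022, 0.0024] shift total tool [-0.0004, 0.0003, 0.0013] world d [-0.5, 1.1, -0.6]
[1, -0.0004, 0.0003, 0.0013, 0.002, -0.002, 0.002]
```

Close on the frame.

drive_tool(
  moves=[
    [[0, 0, 0, 0, 0, 0, 0], [0, 0, 0, 0, 0, 0, 0], [0, 0, 0, 0, 0, 0, 0], [0, 0, 0, 0, 0, 0, 0], [0, 0, 0, 0, 0, 0, 0]],
  ],
)

```text
clock: 11.05
position: [592.8, 45.7, 16.0]
ee_rot: [0.69, -0.615, -0.284, -0.254]
contact_force: [0.7, 0.6, -1.6]
gripper_width: 55.5
```

```bash
python3 log.py; python3 - <<'E'
from tgt import *
s=arm.read_state();Mt=R.from_quat(s['ee_rot']).as_matrix();print(Mt.round(3))
E
```

```text
11.05 [-0.087  0.724  0.044 -0.824 -1.226  0.63 ] [592.8  45.7  16. ] [ 0.6904 -0.6149 -0.284  -0.2542] [ 0.7  0.6 -1.6] 55.52491724850134
[[ 0.082 -0.993 -0.079]
 [-0.705 -0.115  0.7  ]
 [-0.705 -0.002 -0.709]]
```

```bash
cat > st.py <<'E'
from h import *
Mt=np.array(R.from_quat([0.6904,-0.6149,-0.284,-0.2542]).as_matrix());sx=np.array([.113,-.994,0]);sx/=np.linalg.norm(sx);sz=np.array([0,0,1.]);sy=np.cross(sz,sx)
S=Mt.T@np.c_[sx,sy,sz]           # stamp axes in tool frame
foot0=np.array([590.5,58.5,22.]);F=Mt.T@(foot0-[592.8,45.7,16.0])  # foot in tool (mm)
E
python3 -c "
from st import *
print(S.round(3),F)"
```

```text
[[ 0.709  0.002 -0.705]
 [ 0.002 -1.    -0.002]
 [-0.705  0.    -0.709]] [-13.43773207   0.80773854   4.88926531]
```

drive_tool(
  moves=[
    [[0, -0.01, 0, -0.01, 0, 0, 0], [0, -0.018, 0, -0.018, 0, 0, 0], [0, -0.018, 0, -0.018, 0, 0, 0], [0, -0.018, 0, -0.018, 0, 0, 0], [0, 0, 0, 0, 0, 0, 0.14], [0, 0, 0, 0, 0, 0, 0.14], [0, 0, 0, 0, 0, 0, 0.14], [0, 0, 0, 0, 0, 0, 0.14], [0, 0, 0, 0, 0, 0, 0.14], [0, 0, 0, 0, 0, 0, 0.14], [0, 0, 0, 0, 0, 0, 0.14], [0, 0, 0, 0, 0, 0, 0.14]],
  ],
)

```text
clock: 12.25
position: [591.5, 43.4, 117.7]
ee_rot: [-0.239, 0.895, 0.373, 0.057]
contact_force: [-0.1, -0.0, -3.1]
gripper_width: 55.4
```

```bash
python3 log.py
```

```text
12.25 [-0.081  0.581  0.078 -0.783 -1.339 -0.671] [591.5  43.4 117.7] [-0.2389  0.8947  0.373   0.0573] [-0.1 -0.  -3.1] 55.42740501008566
```

```bash
cat >> st.py <<'E'
def up(az):
    z=np.array([np.cos(az),np.sin(az),0]);x=np.array([0,0,1.]);return np.c_[x,np.cross(z,x),z]
def toolup(az): return up(az)@S.T
E
python3 - <<'E'
from st import *
T=toolup(np.radians(276.5));print(T.round(3))
suggest([592,44,118],T)
from ik2 import *
for zz in (118,40):print([j.round(2) for j,v in IKa(np.array([592,44,zz]),T)])
E
```

```text
[[-0.082  0.993 -0.08 ]
 [ 0.7    0.115  0.705]
 [ 0.709  0.002 -0.705]]
rows 16 turn [-0.012, 0.013, 1.978] rot only per row [-0.0008, 0.0008, 0.1236] shift total tool [-0.0008, 0.0003, 0.0002] world d [0.5, 0.6, 0.3]
[1, -0.0, 0.0, 0.0, -0.001, 0.001, 0.124]
[1, -0.0, 0.0, 0.0, -0.001, 0.001, 0.124]
[1, -0.0, 0.0, 0.0, -0.001, 0.001, 0.124]
[1, -0.0, 0.0, 0.0, -0.001, 0.001, 0.124]
[1, -0.0, 0.0, 0.0, -0.001, 0.001, 0.124]
[1, -0.0, 0.0, 0.0, -0.001, 0.001, 0.124]
[1, -0.0, 0.0, 0.0, -0.001, 0.001, 0.124]
[1, -0.0, 0.0, 0.0, -0.001, 0.001, 0.124]
[1, -0.0, 0.0001, 0.0, -0.001, 0.001, 0.124]
[1, -0.0, 0.0001, 0.0, -0.001, 0.001, 0.124]
[1, 0.0, 0.0001, 0.0, -0.001, 0.001, 0.124]
[1, 0.0, 0.0001, 0.0, -0.001, 0.001, 0.124]
[1, 0.0, 0.0001, 0.0, -0.001, 0.001, 0.124]
[1, 0.0, 0.0, 0.0, -0.001, 0.001, 0.124]
[1, 0.0, 0.0, 0.0, -0.001, 0.001, 0.124]
[1, 0.0, 0.0, 0.0, -0.001, 0.001, 0.124]
[array([-0.09,  0.59,  0.08, -0.79, -1.35, -2.64])]
[array([-0.09,  0.69,  0.05, -0.82, -1.26, -2.54])]
```

drive_tool(
  moves=[
    [[0, 0, 0, 0, 0, 0, 0.13], [0, 0, 0, 0, 0, 0, 0.13], [0, 0, 0, 0, 0, 0, 0.13], [0, 0, 0, 0, 0, 0, 0.13], [0, 0, 0, 0, 0, 0, 0.13], [0, 0, 0, 0, 0, 0, 0.13], [0, 0, 0, 0, 0, 0, 0.13], [0, 0, 0, 0, 0, 0, 0.13], [0, 0, 0, 0, 0, 0, 0.13], [0, 0, 0, 0, 0, 0, 0.13], [0, 0, 0, 0, 0, 0, 0.13], [0, 0, 0, 0, 0, 0, 0.13], [0, 0, 0, 0, 0, 0, 0.13], [0, 0, 0, 0, 0, 0, 0.13], [0, 0, 0, 0, 0, 0, 0.06], [0, 0, 0, 0, 0, 0, 0]],
  ],
)

```text
clock: 13.85
position: [589.0, 39.6, 128.9]
ee_rot: [0.611, 0.699, 0.254, -0.271]
contact_force: [0.1, -0.3, -3.0]
gripper_width: 55.1
```

```bash
python3 log.py; python3 - <<'E'
from st import *
s=arm.read_state();Mn=R.from_quat(s['ee_rot']).as_matrix();print((Mn@S).round(3), Mn@F+s['position'])
az=np.arctan2(*(Mn@S)[[1,0],2]);print(np.degrees(az))
suggest(s['position'],toolup(az))
p,d=arm.get_image('side');cv2.imwrite('pics/s6.png',p[100:340,150:470,::-1].repeat(2,0).repeat(2,1))
E
```

```text
13.85 [-0.081  0.559  0.074 -0.77  -1.342 -2.643] [589.   39.6 128.9] [ 0.6112  0.699   0.2536 -0.2713] [ 0.1 -0.3 -3. ] 55.07202859523521
[[-0.025 -0.992  0.122]
 [ 0.025 -0.123 -0.992]
 [ 0.999 -0.021  0.028]] [590.89589761  33.44897402 116.11719349]
-82.99596778781611
rows 1 turn [0.015, 0.028, 0.015] rot only per row [0.0147, 0.0281, 0.0153] shift total tool [0.0, 0.0, 0.0] world d [0.0, 0.0, 0.0]
[1, 0.0, 0.0, 0.0, 0.015, 0.028, 0.015]
```

View pics/s6.png

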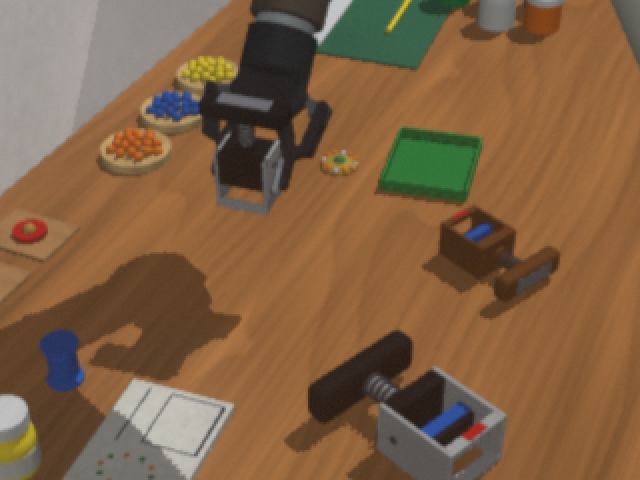

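drive_tool(
  moves=[
    [[0, 0, 0, 0, 0.015, 0.028, 0.015], [0, -0.014, 0, 0.014, 0, 0, 0], [0, -0.014, 0, 0.014, 0, 0, 0], [0, -0.014, 0, 0.014, 0, 0, 0], [0, -0.014, 0, 0.014, 0, 0, 0], [0, -0.007, 0, 0.007, 0, 0, 0], [0, 0, 0, 0, 0, 0, 0]],
  ],
)

```text
clock: 14.6
position: [587.8, 40.0, 30.6]
ee_rot: [0.61, 0.694, 0.254, -0.287]
contact_force: [0.1, -0.1, -2.7]
gripper_width: 55.1
```

```bash
cat > chk.py <<'E'
from st import *
s=arm.read_state();Mn=R.from_quat(s['ee_rot']).as_matrix();print((Mn@S).round(3).tolist(), Mn@F+s['position'],s['contact_force'],s['clock'])
az=np.arctan2(*(Mn@S)[[1,0],2])
suggest(s['position'],toolup(az));print('down/mm',(Mn.T@[0,0,-1]).round(3))
E
python3 chk.py
```

```text
[[-0.001, -0.992, 0.126], [0.001, -0.126, -0.992], [1.0, -0.001, 0.001]] [589.37008686  34.14067427  17.58354624] [ 0.0937307  -0.10312211 -2.66411817] 14.6
rows 1 turn [0.001, 0.001, 0.001] rot only per row [0.0005, 0.0014, 0.0005] shift total tool [0.0, 0.0, 0.0] world d [0.0, 0.0, 0.0]
[1, 0.0, 0.0, 0.0, 0.001, 0.001, 0.001]
down/mm [-0.708 -0.002  0.706]
```

drive_tool(
  moves=[
    [[0, -0.005, 0, 0.005, 0, 0, 0], [0, -0.003, 0, 0.003, 0, 0, 0], [0, -0.002, 0, 0.002, 0, 0, 0], [0, 0, 0, 0, 0, 0, 0]],
  ],
)

```text
clock: 15.0
position: [588.8, 40.0, 15.9]
ee_rot: [0.609, 0.694, 0.255, -0.286]
contact_force: [0.2, 0.8, -2.6]
gripper_width: 55.1
```

```bash
python3 chk.py
```

```text
[[-0.003, -0.992, 0.127], [0.002, -0.127, -0.992], [1.0, -0.003, 0.002]] [590.4635429   34.10196048   2.96904041] [ 0.15430872  0.7963633  -2.60341368] 15.0
rows 1 turn [0.002, 0.002, 0.002] rot only per row [0.0022, 0.0021, 0.0022] shift total tool [0.0, 0.0, 0.0] world d [0.0, 0.0, 0.0]
[1, 0.0, 0.0, 0.0, 0.002, 0.002, 0.002]
down/mm [-0.708 -0.005  0.706]
```

drive_tool(
  moves=[
    [[0, -0.0014, 0, 0.0014, 0, 0, 0], [0, -0.001, 0, 0.001, 0, 0, 0]],
  ],
)

```text
clock: 15.2
position: [589.6, 39.9, 13.6]
ee_rot: [0.609, 0.695, 0.255, -0.285]
contact_force: [-0.6, -0.4, -3.4]
gripper_width: 55.2
```

```bash
python3 chk.py
```

```text
[[-0.006, -0.992, 0.127], [0.002, -0.127, -0.992], [1.0, -0.006, 0.003]] [591.32160774  34.01934105   0.61470417] [-0.61373038 -0.36256022 -3.40194482] 15.2
rows 1 turn [0.004, 0.003, 0.004] rot only per row [0.0041, 0.0029, 0.0042] shift total tool [0.0, 0.0, 0.0] world d [0.0, 0.0, 0.0]
[1, 0.0, 0.0, 0.0, 0.004, 0.003, 0.004]
down/mm [-0.707 -0.007  0.707]
```

drive_tool(
  moves=[
    [[0, -0.0012, 0, 0.0012, 0.004, 0.003, 0.004], [0, -0.0005, 0, 0.0005, 0, 0, 0]],
  ],
)

```text
clock: 15.4
position: [589.9, 39.9, 12.6]
ee_rot: [0.608, 0.694, 0.255, -0.288]
contact_force: [-1.3, -1.2, 2.0]
gripper_width: 55.4
```

```bash
python3 chk.py
```

```text
[[-0.001, -0.992, 0.128], [-0.001, -0.128, -0.992], [1.0, -0.001, -0.001]] [ 5.91491946e+02  3.40309501e+01 -3.36510222e-01] [-1.29324142 -1.24960141  1.95028336] 15.4
rows 1 turn [0.001, -0.001, 0.001] rot only per row [0.0009, -0.0011, 0.0009] shift total tool [0.0, 0.0, 0.0] world d [0.0, 0.0, 0.0]
[1, 0.0, 0.0, 0.0, 0.001, -0.001, 0.001]
down/mm [-0.71  -0.003  0.704]
```

Seated. Release and back off along the tool axis.

drive_tool(
  moves=[
    [[1, 0, 0, 0, 0, 0, 0], [1, 0, 0, 0, 0, 0, 0], [1, 0, 0, 0, 0, 0, 0], [1, 0, 0, 0, 0, 0, 0], [1, 0, 0, -0.01, 0, 0, 0], [1, 0, 0, -0.02, 0, 0, 0], [1, 0, 0, -0.03, 0, 0, 0], [1, 0, 0, -0.03, 0, 0, 0], [1, 0, 0, -0.03, 0, 0, 0], [1, 0, 0, -0.03, 0, 0, 0], [1, 0, 0, 0, 0, 0, 0]],
  ],
)

```text
clock: 16.5
position: [604.5, -72.0, 126.0]
ee_rot: [0.608, 0.695, 0.255, -0.287]
contact_force: [1.0, -0.9, -0.8]
gripper_width: 85.9
```

```bash
python3 log.py; python3 - <<'E'
from h import *
s=arm.read_state();p,d=arm.get_image('wrist');cv2.imwrite('pics/w7.png',p[:,:,::-1]);np.savez('w7.npz',p=p,pos=s['position'],q=s['ee_rot'])
p,d=arm.get_image('side');cv2.imwrite('pics/s7.png',p[100:340,150:470,::-1].repeat(2,0).repeat(2,1));np.savez('s7.npz',p=p)
E
```

```text
16.5 [-0.245  0.652  0.216 -0.723 -1.507 -2.574] [604.5 -72.  126. ] [ 0.608   0.6951  0.2546 -0.287 ] [ 1.  -0.9 -0.8] 85.92343448136008
```

View pics/w7.png

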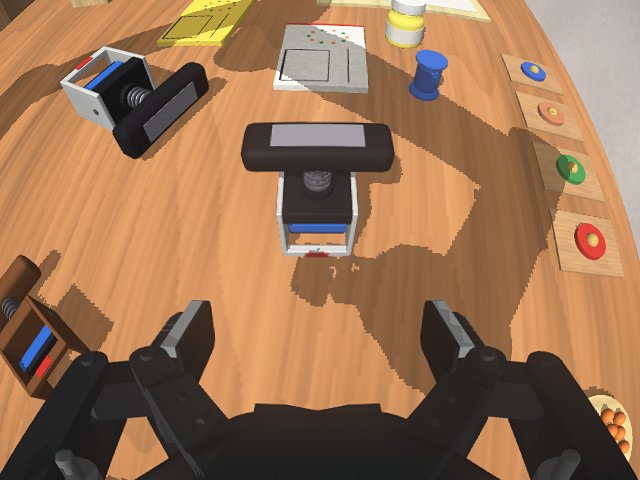

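View pics/s7.png

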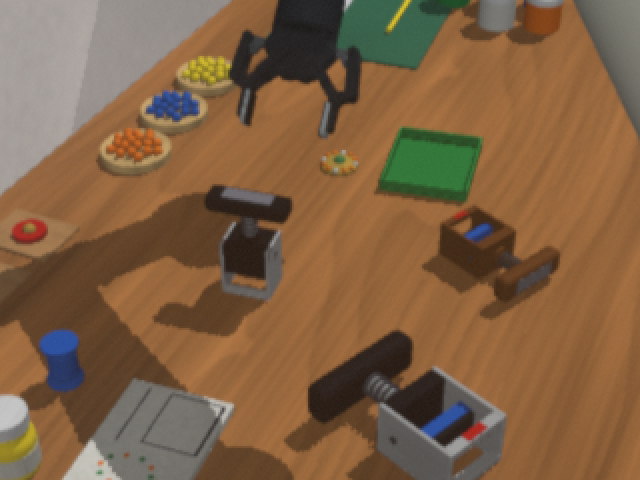

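```bash
python3 - <<'E'
from h import *
z=np.load('w7.npz');pose=dict(position=z['pos'],ee_rot=z['q'])
# palm top label corners at z=120
uv=np.array([[271,125],[363,125],[369,147],[270,147]]);print(wrist(uv,120,pose).round(1).tolist(),wrist(uv,120,pose).mean(0))
print('box',wrist([[285,50],[331,52],[327,80],[279,78]],10,pose).round(1).tolist())
T=tool(0,np.radians(7.3));suggest([592,34,190],T,n=12)
E
```

```text
[[561.6, 40.0, 120.0], [617.3, 47.6, 120.0], [621.8, 29.7, 120.0], [564.9, 21.8, 120.0]] [591.40414712  34.75458262 120.        ]
box [[514.9, 293.4, 10.0], [574.4, 295.8, 10.0], [576.3, 233.7, 10.0], [519.9, 230.9, 10.0]]
rows 12 turn [0.617, -0.62, -1.476] rot only per row [0.0514, -0.0517, -0.123] shift total tool [0.1201, 0.0029, 0.0267] world d [-10.8, 102.8, 66.8]
[1, 0.01, 0.0002, 0.0022, 0.051, -0.052, -0.123]
[1, 0.01, 0.0016, 0.0017, 0.051, -0.052, -0.123]
[1, 0.0098, 0.0029, 0.001, 0.051, -0.052, -0.123]
[1, 0.0094, 0.0041, 0.0004, 0.051, -0.052, -0.123]
[1, 0.0088, 0.0052, -0.0004, 0.051, -0.052, -0.123]
[1, 0.0081, 0.0062, -0.0011, 0.051, -0.052, -0.123]
[1, 0.0072, 0.0071, -0.0018, 0.051, -0.052, -0.123]
[1, 0.0062, 0.0078, -0.0026, 0.051, -0.052, -0.123]
[1, 0.005, 0.0083, -0.0033, 0.051, -0.052, -0.123]
[1, 0.0038, 0.0087, -0.0039, 0.051, -0.052, -0.123]
[1, 0.0025, 0.0089, -0.0045, 0.051, -0.052, -0.123]
[1, 0.0012, 0.0088, -0.0051, 0.051, -0.052, -0.123]
```

drive_tool(
  moves=[
    [[1, 0.025, 0, -0.025, 0, 0, 0], [1, 0.025, 0, -0.025, 0, 0, 0], [1, 0, 0, 0, 0.051, -0.052, -0.123], [1, 0, 0, 0, 0.051, -0.052, -0.123], [1, 0, 0, 0, 0.051, -0.052, -0.123], [1, 0, 0, 0, 0.051, -0.052, -0.123], [1, 0, 0, 0, 0.051, -0.052, -0.123], [1, 0, 0, 0, 0.051, -0.052, -0.123], [1, 0, 0, 0, 0.051, -0.052, -0.123], [1, 0, 0, 0, 0.051, -0.052, -0.123], [1, 0, 0, 0, 0.051, -0.052, -0.123], [1, 0, 0, 0, 0.051, -0.052, -0.123], [1, 0, 0, 0, 0.051, -0.052, -0.123], [1, 0, 0, 0, 0.051, -0.052, -0.123], [1, 0, 0, 0, 0, 0, 0]],
  ],
)

```text
clock: 18.1
position: [589.9, -53.2, 174.2]
ee_rot: [-0.101, 0.995, -0.002, -0.008]
contact_force: [0.1, -0.4, 0.1]
gripper_width: 85.5
```

```bash
python3 log.py; python3 - <<'E'
from h import *
T=tool(0,np.radians(7.3));suggest([592,34,190],T)
E
```

```text
18.1 [ 0.184  0.383 -0.147  0.002 -1.058 -1.553] [589.9 -53.2 174.2] [-0.1012  0.9948 -0.0016 -0.0081] [ 0.1 -0.4  0.1] 85.53776454096601
rows 3 turn [-0.002, -0.016, 0.075] rot only per row [-0.0007, -0.0054, 0.0251] shift total tool [-0.0194, 0.085, -0.0162] world d [2.1, 87.2, 15.8]
[1, -0.0065, 0.0283, -0.0054, -0.001, -0.005, 0.025]
[1, -0.0058, 0.0285, -0.0054, -0.001, -0.005, 0.025]
[1, -0.0051, 0.0286, -0.0053, -0.001, -0.005, 0.025]
```

drive_tool(
  moves=[
    [[1, -0.006, 0.0285, -0.005, 0, -0.005, 0], [1, -0.006, 0.0285, -0.005, 0, -0.005, 0], [1, -0.006, 0.0285, -0.005, 0, -0.005, 0], [1, 0, 0, 0, 0, 0, -0.145], [1, 0, 0, 0, 0, 0, -0.145], [1, 0, 0, 0, 0, 0, -0.145], [1, 0, 0, 0, 0, 0, -0.145], [1, 0, 0, 0, 0, 0, -0.145], [1, 0, 0, 0, 0, 0, -0.145], [1, 0, 0, 0, 0, 0, -0.145], [1, 0, 0, 0, 0, 0, -0.145], [1, 0, 0, 0, 0, 0, -0.145], [1, 0, 0, 0, 0, 0, -0.145], [1, 0, 0, 0, 0, 0, -0.145], [1, 0, 0, 0, 0, 0, -0.145], [1, 0, 0, 0, 0, 0, -0.145], [1, 0, 0, 0, 0, 0, -0.145], [1, 0, 0, 0, 0, 0, -0.145], [1, 0, 0, 0, 0, 0, -0.145], [1, 0, 0, 0, 0, 0, -0.145]],
  ],
)

```text
clock: 20.1
position: [580.6, 46.3, 166.9]
ee_rot: [0.979, -0.203, -0.032, 0.002]
contact_force: [-0.0, -0.0, 1.3]
gripper_width: 85.1
```

```bash
python3 log.py; python3 - <<'E'
from h import *
T=tool(0,np.radians(187.3));suggest([591.5,34.5,150],T)
E
```

```text
20.1 [ 0.342  0.396 -0.133 -0.033 -1.098  0.835] [580.6  46.3 166.9] [ 0.9786 -0.2034 -0.0318  0.0024] [-0.  -0.   1.3] 85.13799813936981
rows 5 turn [0.001, 0.065, -0.537] rot only per row [0.0001, 0.0129, -0.1074] shift total tool [0.0157, 0.0062, 0.0161] world d [10.9, -11.8, -16.9]
[1, 0.0031, 0.0012, 0.0032, 0.0, 0.013, -0.107]
[1, 0.0029, 0.0016, 0.0032, 0.0, 0.013, -0.107]
[1, 0.0027, 0.0019, 0.0033, 0.0, 0.013, -0.107]
[1, 0.0025, 0.0021, 0.0033, 0.0, 0.013, -0.107]
[1, 0.0022, 0.0024, 0.0033, 0.0, 0.013, -0.107]
```

drive_tool(
  moves=[
    [[1, 0.0031, 0.0012, 0.001, 0, 0.013, -0.107], [1, 0.0029, 0.0016, 0.001, 0, 0.013, -0.107], [1, 0.0027, 0.0019, 0.001, 0, 0.013, -0.107], [1, 0.0025, 0.0021, 0.001, 0, 0.013, -0.107], [1, 0.0022, 0.0024, 0.001, 0, 0.013, -0.1], [1, 0, 0, 0, 0, 0, 0]],
  ],
)

```text
clock: 20.7
position: [589.8, 36.1, 154.3]
ee_rot: [0.998, 0.065, -0.008, -0.001]
contact_force: [-0.6, 0.1, 0.6]
gripper_width: 85.2
```

```bash
python3 log.py; python3 - <<'E'
from h import *
T=tool(0,np.radians(187.3));suggest([591.5,34.5,140],T)
s=arm.read_state();p,d=arm.get_image('wrist');cv2.imwrite('pics/w8.png',p[:,:,::-1]);np.savez('w8.npz',p=p,pos=s['position'],q=s['ee_rot'])
E
```

```text
20.7 [ 0.331  0.399 -0.172 -0.008 -1.014  1.374] [589.8  36.1 154.3] [ 0.9979  0.0649 -0.0078 -0.0014] [-0.6  0.1  0.6] 85.21874605512504
rows 1 turn [-0.004, 0.015, 0.002] rot only per row [-0.0038, 0.0154, 0.0024] shift total tool [0.0017, 0.0019, 0.0143] world d [1.7, -1.6, -14.3]
[1, 0.0017, 0.0019, 0.0143, -0.004, 0.015, 0.002]
```

View pics/w8.png

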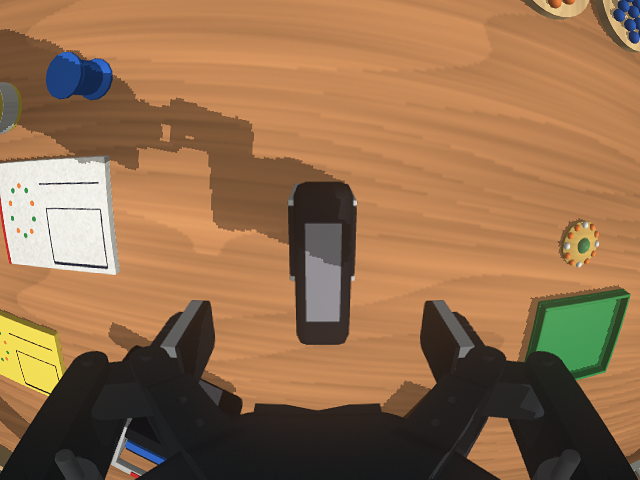

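```bash
python3 - <<'E'
from h import *
z=np.load('w8.npz');p=z['p'];b=p[195:285,35:125,::-1];cv2.imwrite('pics/zw8.png',cv2.resize(b,None,fx=6.5,fy=6.5,interpolation=cv2.INTER_NEAREST))
pose=dict(position=z['pos'],ee_rot=z['q'])
print(wrist([[305,222],[341,222],[343,322],[308,322]],120,pose).mean(0),wrist([[322,182],[323,344]],112,pose))
E
```

```text
[590.6066641   33.31876492 120.        ] [[636.92810933  40.7491962  112.        ]
 [542.72753497  27.332731   112.        ]]
```

View pics/zw8.png

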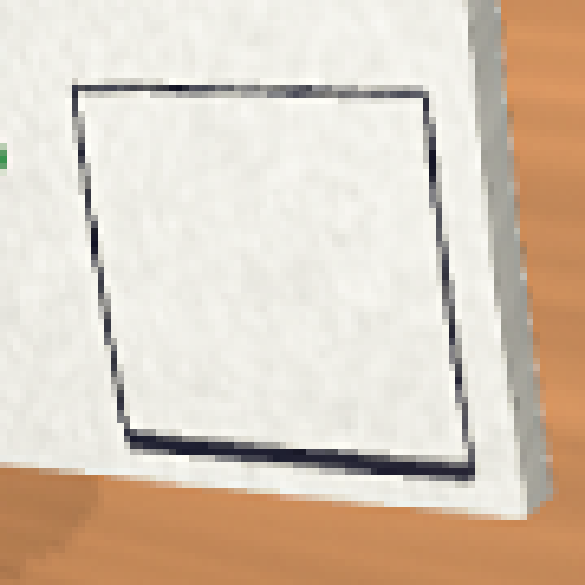

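drive_tool(
  moves=[
    [[1, 0.001, 0.0005, 0.01, -0.004, 0.015, 0.002], [1, 0, 0, 0.01, 0, 0, 0], [1, 0, 0, 0, 0, 0, 0]],
  ],
)

```text
clock: 21.05
position: [590.7, 36.5, 132.6]
ee_rot: [0.998, 0.059, -0.002, -0.0]
contact_force: [0.4, -0.9, -0.1]
gripper_width: 85.9
```

```bash
python3 - <<'E'
from h import *
z=np.load('w8.npz');pose=dict(position=z['pos'],ee_rot=z['q'])
P=wrist(np.array([[75,88],[428,94],[472,470],[129,440]])/6.5+[35,195]-.5,10,pose);print(P.round(1).tolist(),P.mean(0))
T=tool(0,np.radians(187.3));suggest([591,34,94],T)
E
```

```text
[[571.1, 299.4, 10.0], [576.9, 231.3, 10.0], [521.3, 227.1, 10.0], [515.2, 294.8, 10.0]] [546.10064963 263.14521387  10.        ]
rows 1 turn [-0.001, 0.003, -0.009] rot only per row [-0.0007, 0.0032, -0.0088] shift total tool [0.0001, 0.0025, 0.0386] world d [0.3, -2.5, -38.6]
[1, 0.0001, 0.0025, 0.0386, -0.001, 0.003, -0.009]
```

drive_tool(
  moves=[
    [[1, 0, 0.0025, 0.012, 0, 0.003, -0.009], [1, 0, 0, 0.012, 0, 0, 0], [1, 0, 0, 0.01, 0, 0, 0], [1, 0, 0, 0, 0, 0, 0]],
  ],
)

```text
clock: 21.45
position: [591.7, 34.5, 96.9]
ee_rot: [0.998, 0.062, -0.001, -0.0]
contact_force: [0.2, 0.4, -0.1]
gripper_width: 85.6
```

```bash
python3 log.py; python3 - <<'E'
from h import *
T=tool(0,np.radians(187.3));suggest([591,34,94],T)
E
```

```text
21.45 [ 3.310e-01  4.570e-01 -2.460e-01 -1.000e-03 -8.690e-01  1.366e+00] [591.7  34.5  96.9] [ 9.981e-01  6.230e-02 -6.000e-04 -4.000e-04] [ 0.2  0.4 -0.1] 85.56152146109575
rows 1 turn [-0.001, 0.001, -0.003] rot only per row [-0.0009, 0.0011, -0.0028] shift total tool [-0.0007, 0.0004, 0.0029] world d [-0.7, -0.5, -2.9]
[1, -0.0007, 0.0004, 0.0029, -0.001, 0.001, -0.003]
```

drive_tool(
  moves=[
    [[0, -0.0005, 0, 0.0015, 0, 0, 0], [0, 0, 0, 0, 0, 0, 0], [0, 0, 0, 0, 0, 0, 0], [0, 0, 0, 0, 0, 0, 0], [0, 0, 0, 0, 0, 0, 0], [0, 0, 0, 0, 0, 0, 0], [0, 0, 0, 0, 0, 0, 0], [0, 0, 0, 0, 0, 0, 0]],
  ],
)

```text
clock: 22.25
position: [592.1, 34.7, 96.5]
ee_rot: [0.998, 0.062, 0.001, -0.001]
contact_force: [0.3, -0.4, -1.2]
gripper_width: 29.2
```

```bash
python3 log.py
```

```text
22.25 [ 3.310e-01  4.570e-01 -2.470e-01 -1.000e-03 -8.650e-01  1.365e+00] [592.1  34.7  96.5] [ 9.981e-01  6.210e-02  6.000e-04 -5.000e-04] [ 0.3 -0.4 -1.2] 29.16175884964039
```

drive_tool(
  moves=[
    [[0, 0, 0, -0.01, 0, 0, 0], [0, 0, 0, -0.02, 0, 0, 0], [0, 0, 0, -0.025, 0, 0, 0], [0, 0, 0, -0.02, 0, 0, 0], [0, 0, 0, 0, 0, 0, 0]],
  ],
)

```text
clock: 22.75
position: [589.6, 34.3, 172.9]
ee_rot: [0.998, 0.062, -0.003, -0.0]
contact_force: [1.0, -0.7, -2.4]
gripper_width: 29.2
```

```bash
python3 log.py; python3 - <<'E'
from h import *
T=tool(0,np.radians(94.6));suggest([546.5,262,172],T,n=14)
from ik2 import *
print([j.round(2) for j,v in IKa(np.array([546.5,262,110]),T)])
E
```

```text
22.75 [ 0.331  0.377 -0.158 -0.003 -1.042  1.364] [589.6  34.3 172.9] [ 9.981e-01  6.160e-02 -3.300e-03 -3.000e-04] [ 1.  -0.7 -2.4] 29.152102058821573
rows 14 turn [0.004, 0.006, 1.614] rot only per row [0.0003, 0.0004, 0.1153] shift total tool [-0.0148, -0.2312, 0.0012] world d [-43.1, 227.7, -0.9]
[1, -0.0011, -0.0165, 0.0001, 0.0, 0.0, 0.115]
[1, -0.0029, -0.0163, 0.0001, 0.0, 0.0, 0.115]
[1, -0.0048, -0.0158, 0.0001, 0.0, 0.0, 0.115]
[1, -0.0066, -0.0152, 0.0001, 0.0, 0.0, 0.115]
[1, -0.0083, -0.0143, 0.0001, 0.0, 0.0, 0.115]
[1, -0.0099, -0.0133, 0.0001, 0.0, 0.0, 0.115]
[1, -0.0113, -0.012, 0.0001, 0.0, 0.0, 0.115]
[1, -0.0127, -0.0107, 0.0001, 0.0, 0.0, 0.115]
[1, -0.0138, -0.0091, 0.0001, 0.0, 0.0, 0.115]
[1, -0.0148, -0.0075, 0.0001, 0.0, 0.0, 0.115]
[1, -0.0155, -0.0057, 0.0001, 0.0, 0.0, 0.115]
[1, -0.0161, -0.0039, 0.0001, 0.0, 0.0, 0.115]
[1, -0.0164, -0.002, 0.0001, 0.0, 0.0, 0.115]
[1, -0.0165, -0.0001, 0.0001, 0.0, 0.0, 0.115]
[array([ 0.71,  0.46, -0.2 ,  0.  , -0.91, -0.63])]
```

drive_tool(
  moves=[
    [[0, -0.001, -0.0165, 0, 0, 0, 0.115], [0, -0.003, -0.0163, 0, 0, 0, 0.115], [0, -0.0048, -0.0158, 0, 0, 0, 0.115], [0, -0.0066, -0.0152, 0, 0, 0, 0.115], [0, -0.0083, -0.0143, 0, 0, 0, 0.115], [0, -0.01, -0.0133, 0, 0, 0, 0.115], [0, -0.0113, -0.012, 0, 0, 0, 0.115], [0, -0.0127, -0.0107, 0, 0, 0, 0.115], [0, -0.0138, -0.009, 0, 0, 0, 0.115], [0, -0.0148, -0.0075, 0, 0, 0, 0.115], [0, -0.0155, -0.0057, 0, 0, 0, 0.115], [0, -0.016, -0.004, 0, 0, 0, 0.115], [0, -0.0164, -0.002, 0, 0, 0, 0.115], [0, -0.01, 0, 0, 0, 0, 0.08], [0, 0, 0, 0, 0, 0, 0]],
  ],
)

```text
clock: 24.25
position: [540.1, 261.3, 154.5]
ee_rot: [0.723, -0.691, -0.011, 0.016]
contact_force: [-0.7, 0.3, -3.6]
gripper_width: 29.4
```

```bash
python3 log.py; python3 - <<'E'
from h import *
T=tool(0,np.radians(94.6));suggest([546.5,262,172],T)
s=arm.read_state();p,d=arm.get_image('wrist');cv2.imwrite('pics/w9.png',p[:,:,::-1]);np.savez('w9.npz',p=p,pos=s['position'],q=s['ee_rot'])
E
```

```text
24.25 [ 0.71   0.424 -0.125 -0.022 -1.056 -0.654] [540.1 261.3 154.5] [ 0.7227 -0.6908 -0.0114  0.0164] [-0.7  0.3 -3.6] 29.38443659011916
rows 1 turn [0.04, -0.005, -0.035] rot only per row [0.0395, -0.0054, -0.0351] shift total tool [-0.0003, -0.0057, -0.0177] world d [6.4, 0.7, 17.5]
[1, -0.0003, -0.0057, -0.0177, 0.04, -0.005, -0.035]
```

View pics/w9.png

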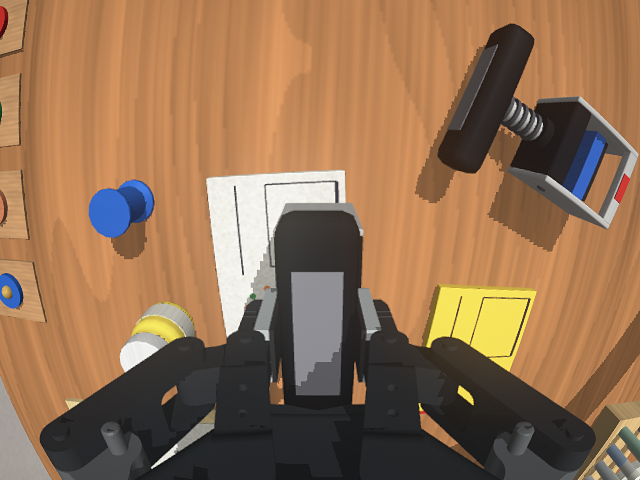

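drive_tool(
  moves=[
    [[0, 0, -0.0057, 0, 0.04, -0.005, -0.035], [0, 0, 0, 0.008, 0, 0, 0], [0, 0, 0, 0, 0, 0, 0]],
  ],
)

```text
clock: 24.6
position: [544.4, 258.6, 143.6]
ee_rot: [0.736, -0.677, -0.0, 0.003]
contact_force: [-1.6, -0.6, -3.8]
gripper_width: 28.7
```

```bash
python3 log.py; python3 - <<'E'
from h import *
T=tool(0,np.radians(94.6));suggest([546.5,262,125],T)
E
```

```text
24.6 [ 0.712  0.423 -0.166 -0.    -0.987 -0.628] [544.4 258.6 143.6] [ 7.362e-01 -6.768e-01 -4.000e-04  2.600e-03] [-1.6 -0.6 -3.8] 28.72556021457913
rows 1 turn [0.004, -0.003, 0.004] rot only per row [0.0043, -0.0029, 0.0038] shift total tool [-0.0032, -0.0024, 0.0185] world d [2.1, 3.4, -18.6]
[1, -0.0032, -0.0024, 0.0185, 0.004, -0.003, 0.004]
```

drive_tool(
  moves=[
    [[0, -0.0032, -0.0024, 0.009, 0.004, -0.003, 0.004], [0, 0, 0, 0.009, 0, 0, 0], [0, 0, 0, 0, 0, 0, 0], [0, 0, 0, 0, 0, 0, 0]],
  ],
)

```text
clock: 25.0
position: [546.5, 260.9, 122.7]
ee_rot: [0.734, -0.679, -0.001, 0.001]
contact_force: [-0.3, 0.6, -3.1]
gripper_width: 29.0
```

```bash
python3 log.py; python3 - <<'E'
from h import *
T=tool(0,np.radians(94.6));suggest([546.5,262,106.5],T)
s=arm.read_state();p,d=arm.get_image('wrist');cv2.imwrite('pics/w10.png',p[:,:,::-1]);np.savez('w10.npz',p=p,pos=s['position'],q=s['ee_rot'])
p,d=arm.get_image('top');cv2.imwrite('pics/t10.png',cv2.resize(p[150:235,140:260,::-1],None,fx=6.5,fy=6.5,interpolation=cv2.INTER_NEAREST))
p,d=arm.get_image('side');cv2.imwrite('pics/s10.png',cv2.resize(p[230:365,150:300,::-1],None,fx=4.4,fy=4.4,interpolation=cv2.INTER_NEAREST))
E
```

```text
25.0 [ 0.712  0.448 -0.183 -0.001 -0.942 -0.633] [546.5 260.9 122.7] [ 7.342e-01 -6.789e-01 -6.000e-04  1.500e-03] [-0.3  0.6 -3.1] 28.96528880553308
rows 1 turn [0.003, -0.001, -0.002] rot only per row [0.003, -0.001, -0.0021] shift total tool [-0.0011, -0.0001, 0.0162] world d [-0.0, 1.1, -16.2]
[1, -0.0011, -0.0001, 0.0162, 0.003, -0.001, -0.002]
```

View pics/w10.png

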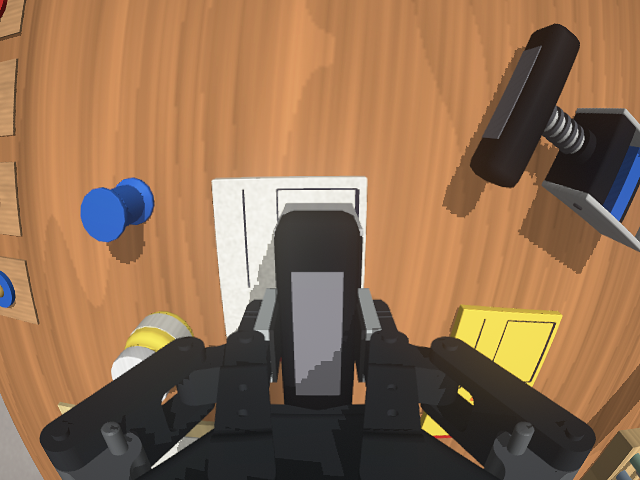

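View pics/t10.png

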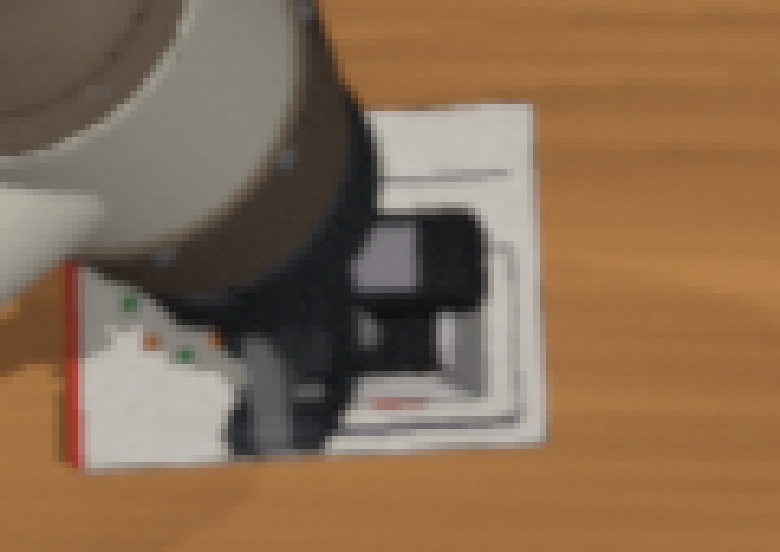

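View pics/s10.png

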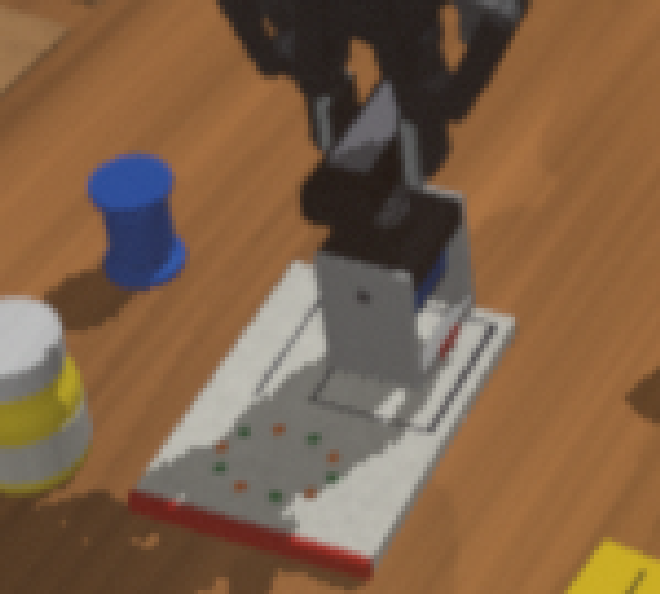

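drive_tool(
  moves=[
    [[0, -0.0011, 0, 0.006, 0.003, -0.001, -0.002], [0, 0, 0, 0.004, 0, 0, 0], [0, 0, 0, 0, 0, 0, 0], [0, 0, 0, 0, 0, 0, 0]],
  ],
)

```text
clock: 25.55
position: [546.8, 262.6, 113.2]
ee_rot: [0.735, -0.678, 0.0, -0.001]
contact_force: [0.6, 0.6, -3.2]
gripper_width: 28.9
```

```bash
cat > look.py <<'E'
import sys
from h import *
n=sys.argv[1]
T=tool(0,np.radians(94.6));suggest([546.5,262,106.5],T)
p,d=arm.get_image('top');np.savez(f't{n}.npz',p=p);a=cv2.resize(p[165:235,170:240,::-1],None,fx=5.5,fy=5.5,interpolation=cv2.INTER_CUBIC)
p,d=arm.get_image('side');np.savez(f's{n}.npz',p=p);b=cv2.resize(p[270:340,200:270,::-1],None,fx=5.5,fy=5.5,interpolation=cv2.INTER_CUBIC)
cv2.imwrite(f'pics/ts{n}.png',np.hstack([a,b]))
E
python3 log.py;python3 look.py 11
```

```text
25.55 [ 0.714  0.458 -0.196  0.    -0.914 -0.634] [546.8 262.6 113.2] [ 7.351e-01 -6.780e-01  2.000e-04 -1.300e-03] [ 0.6  0.6 -3.2] 28.929607657174717
rows 1 turn [-0.002, 0.001, 0.0] rot only per row [-0.0022, 0.0014, 0.0004] shift total tool [0.0006, 0.0003, 0.0067] world d [-0.3, -0.6, -6.7]
[1, 0.0006, 0.0003, 0.0067, -0.002, 0.001, 0.0]
```

View pics/ts11.png

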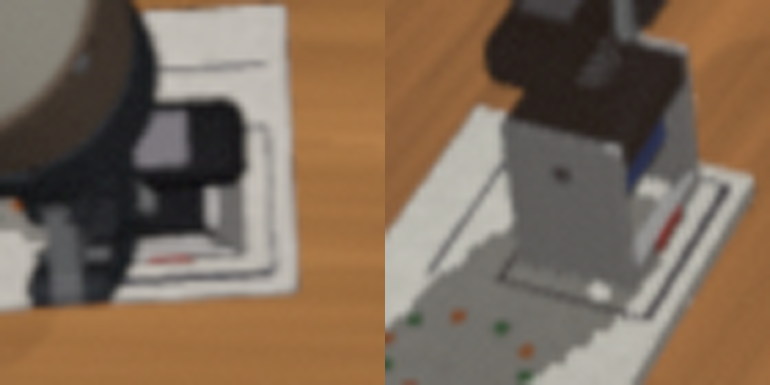

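drive_tool(
  moves=[
    [[0, 0.0003, 0, 0.003, -0.002, 0.001, 0], [0, 0, 0, 0.0015, 0, 0, 0], [0, 0, 0, 0, 0, 0, 0]],
  ],
)

```text
clock: 25.95
position: [547.0, 262.5, 108.7]
ee_rot: [0.735, -0.678, -0.0, -0.001]
contact_force: [0.1, 0.4, -3.1]
gripper_width: 28.8
```

```bash
python3 log.py;python3 look.py 12; python3 - <<'E'
import numpy as np,cv2
a=np.load('t12.npz')['p'][180:225,190:230,::-1];b=np.load('s12.npz')['p'][285:340,215:270,::-1]
a=cv2.resize(a,(400,450),interpolation=cv2.INTER_NEAREST);b=cv2.resize(b,(400,400),interpolation=cv2.INTER_NEAREST);b=np.vstack([b,np.zeros((50,400,3),np.uint8)])
cv2.imwrite('pics/z12.png',np.hstack([a,b]))
E
```

```text
25.95 [ 0.714  0.463 -0.199 -0.    -0.907 -0.633] [547.  262.5 108.7] [ 7.351e-01 -6.780e-01 -1.000e-04 -6.000e-04] [ 0.1  0.4 -3.1] 28.81860999861207
rows 1 turn [-0.001, 0.001, 0.0] rot only per row [-0.0008, 0.0009, 0.0004] shift total tool [0.0004, 0.0005, 0.0022] world d [-0.5, -0.5, -2.2]
[1, 0.0004, 0.0005, 0.0022, -0.001, 0.001, 0.0]
```

View pics/z12.png

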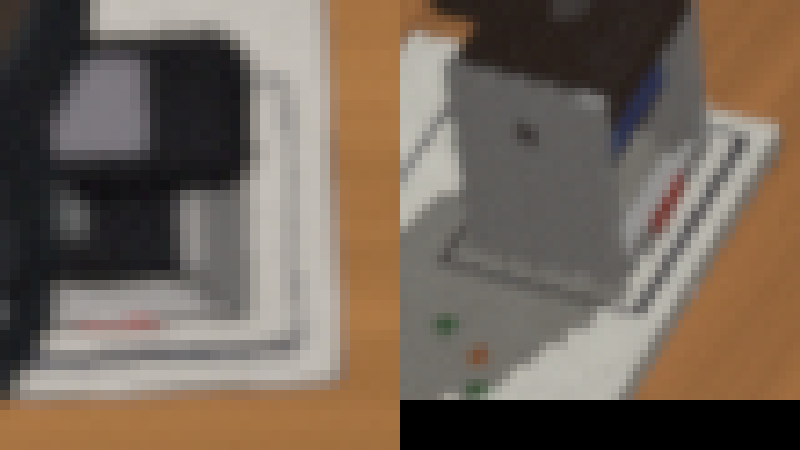

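```bash
python3 - <<'E'
from h import *
top=lambda u,v,z:plane('top',[[190+u/10-.5,180+v/10-.5]],z)[0].round(1)
sd=lambda u,v,z:plane('side',[[215+(u-400)*55/400-.5,285+v*55/400-.5]],z)[0].round(1)
print('palm -y end',top(250,110,122),'foot corner',top(246,320,12.2),'cheek top corner?',top(178,270,78))
print('box -y edge',top(290,200,10),top(297,345,10))
print('side foot corner',sd(615,295,12.2),sd(462,240,12.2),'box',sd(612,303,10),sd(440,260,10))
E
```

```text
palm -y end [549.7 219.5 122. ] foot corner [525.5 237.3  12.2] cheek top corner? [525.6 239.8  78. ]
box -y edge [551.3 229.6  10. ] [520.9 226.9  10. ]
side foot corner [521.8 289.   12.2] [568.  288.3  12.2] box [522.3 290.   10. ] [570.7 295.1  10. ]
```

drive_tool(
  moves=[
    [[0, 0.0035, 0.0003, 0, 0, 0, 0], [0, 0, 0, 0, 0, 0, 0], [0, 0, 0, 0, 0, 0, 0]],
  ],
)

```text
clock: 26.35
position: [547.2, 258.7, 109.1]
ee_rot: [0.735, -0.678, 0.0, -0.001]
contact_force: [-0.2, 0.6, -2.6]
gripper_width: 28.7
```

```bash
python3 log.py;python3 look.py 13; python3 - <<'E'
import numpy as np,cv2
a=np.load('t13.npz')['p'][180:225,190:230,::-1];b=np.load('s13.npz')['p'][295:340,215:260,::-1]
a=cv2.resize(a,(400,450),interpolation=cv2.INTER_CUBIC);cv2.imwrite('pics/z13a.png',a);b=cv2.resize(b,(585,585),interpolation=cv2.INTER_CUBIC)
cv2.imwrite('pics/z13b.png',b)
E
```

```text
26.35 [ 0.709  0.46  -0.203 -0.    -0.905 -0.628] [547.2 258.7 109.1] [ 0.735  -0.678   0.     -0.0008] [-0.2  0.6 -2.6] 28.71400555488206
rows 1 turn [-0.001, 0.001, 0.0] rot only per row [-0.0012, 0.0011, 0.0004] shift total tool [-0.0034, 0.0004, 0.0026] world d [-0.7, 3.3, -2.6]
[1, -0.0034, 0.0004, 0.0026, -0.001, 0.001, 0.0]
```

View pics/z13a.png

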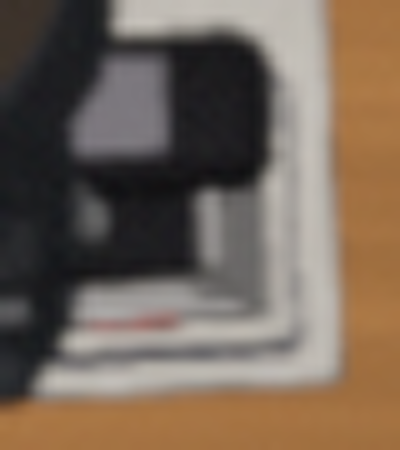

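View pics/z13b.png

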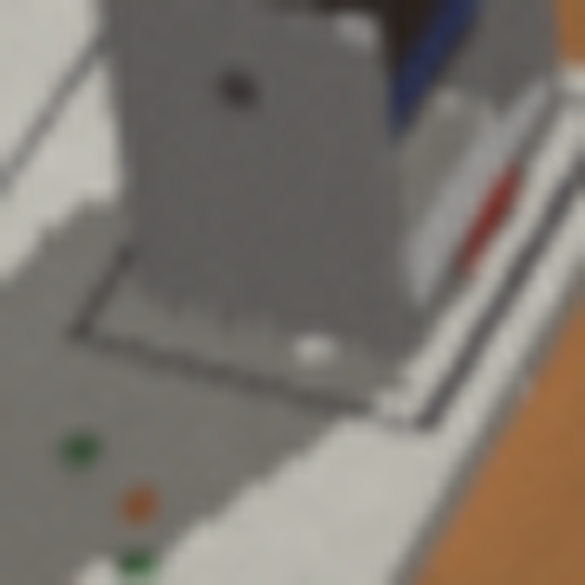

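```bash
python3 - <<'E'
import numpy as np,cv2
b=np.load('s13.npz')['p'][305:332,218:254,::-1].astype(float)
b=np.clip((b-60)*2.6,0,255).astype(np.uint8);cv2.imwrite('pics/z13c.png',cv2.resize(b,None,fx=20,fy=20,interpolation=cv2.INTER_NEAREST))
E
```

```text
(no output)
```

View pics/z13c.png

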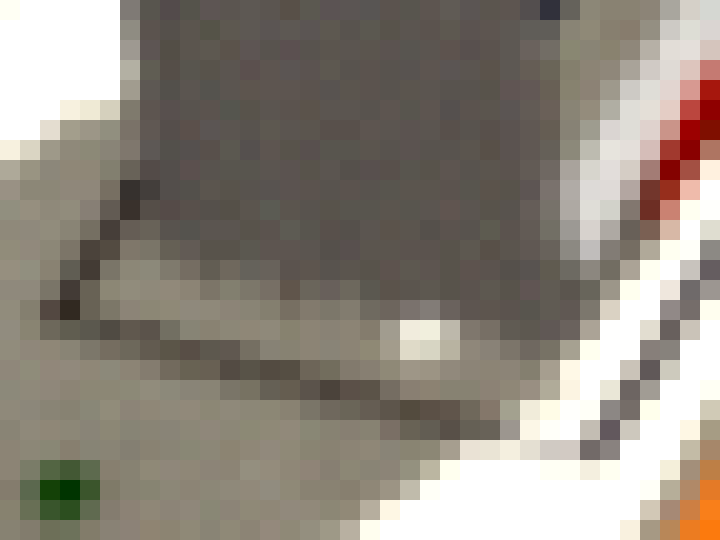

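drive_tool(
  moves=[
    [[0, 0, 0.0003, 0.0015, -0.001, 0.001, 0], [0, 0, 0, 0.001, 0, 0, 0]],
  ],
)

```text
clock: 26.65
position: [546.9, 258.8, 106.6]
ee_rot: [0.735, -0.678, 0.0, -0.0]
contact_force: [-0.3, -0.8, -3.0]
gripper_width: 29.1
```

```bash
python3 log.py
```

```text
26.65 [ 0.709  0.463 -0.206  0.    -0.901 -0.629] [546.9 258.8 106.6] [ 7.351e-01 -6.780e-01  1.000e-04 -3.000e-04] [-0.3 -0.8 -3. ] 29.062032022863725
```

```bash
cat > zoom.py <<'E'
import sys
from h import *
n=sys.argv[1]
def st(b,lo,g): return np.clip((b.astype(float)-lo)*g,0,255).astype(np.uint8)
p,d=arm.get_image('top');np.savez(f't{n}.npz',p=p)
cv2.imwrite(f'pics/za{n}.png',cv2.resize(st(p[195:223,190:226,::-1],60,1.5),None,fx=20,fy=20,interpolation=cv2.INTER_NEAREST))
p,d=arm.get_image('side');np.savez(f's{n}.npz',p=p)
cv2.imwrite(f'pics/zb{n}.png',cv2.resize(st(p[305:332,218:254,::-1],60,2.6),None,fx=20,fy=20,interpolation=cv2.INTER_NEAREST))
E
python3 zoom.py 14
```

```text
(no output)
```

View pics/za14.png

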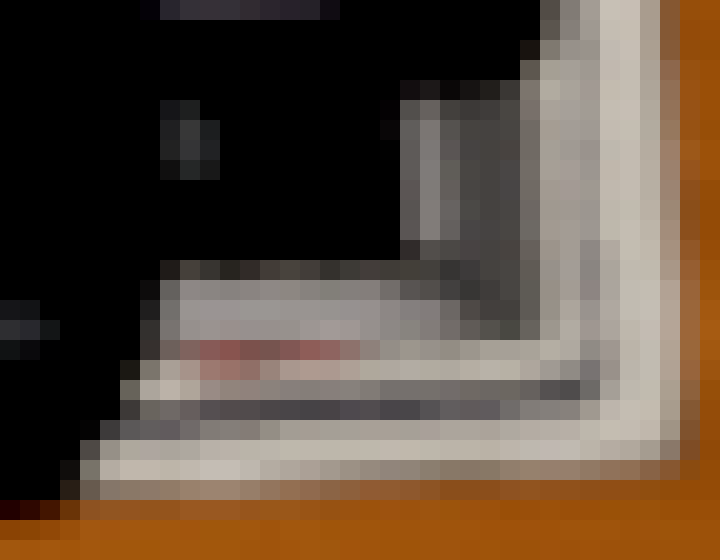

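View pics/zb14.png

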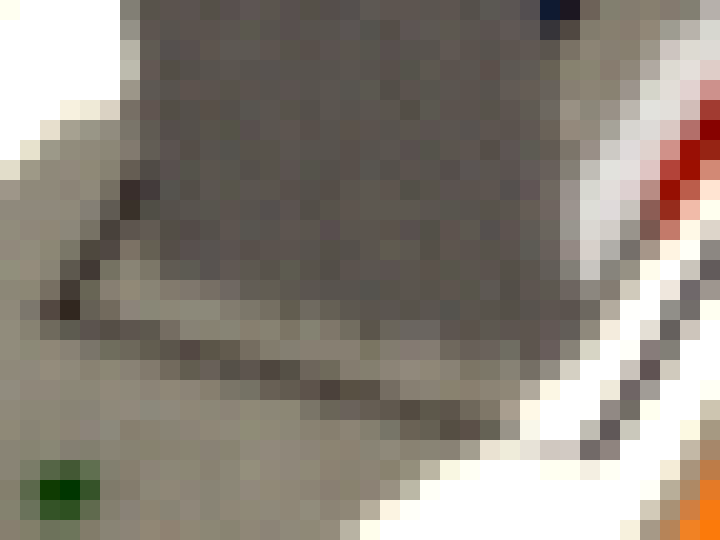

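drive_tool(
  moves=[
    [[0, -0.0015, 0, 0, 0, 0, 0], [0, 0, 0, 0.001, 0, 0, 0]],
  ],
)

```text
clock: 26.95
position: [546.9, 260.5, 106.4]
ee_rot: [0.735, -0.678, 0.0, -0.0]
contact_force: [-3.2, -0.8, 5.3]
gripper_width: 28.7
```

```bash
python3 log.py
```

```text
26.95 [ 0.712  0.465 -0.204  0.001 -0.901 -0.631] [546.9 260.5 106.4] [ 7.352e-01 -6.778e-01  3.000e-04 -3.000e-04] [-3.2 -0.8  5.3] 28.668915987400787
```

```bash
python3 zoom.py 15
```

```text
(no output)
```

View pics/za15.png

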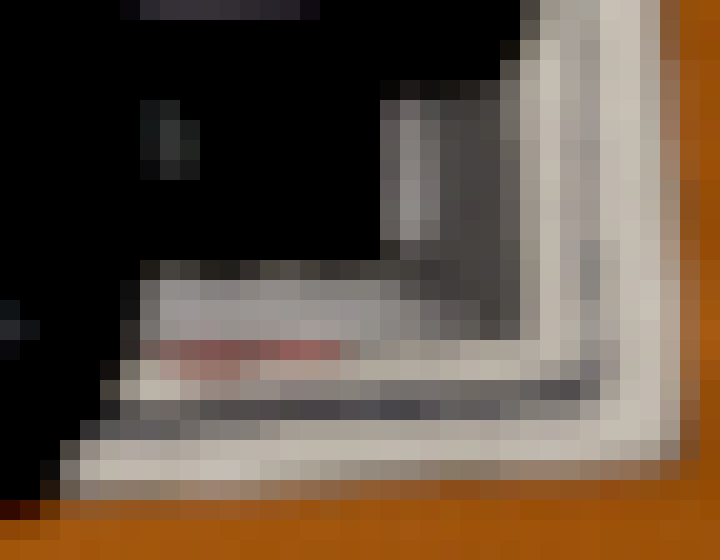

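View pics/zb15.png

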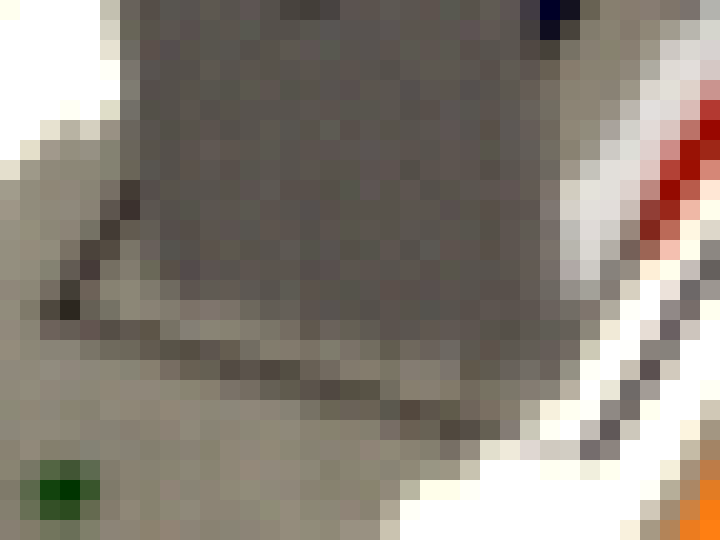

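drive_tool(
  moves=[
    [[0, 0, 0, 0.004, 0, 0, 0], [0, 0, 0, 0.004, 0, 0, 0], [0, 0, 0, 0.004, 0, 0, 0], [0, 0, 0, 0.004, 0, 0, 0]],
  ],
)

```text
clock: 27.45
position: [546.8, 260.5, 96.8]
ee_rot: [0.736, -0.677, 0.001, -0.001]
contact_force: [-5.6, -1.1, 10.1]
gripper_width: 28.8
```

```bash
python3 log.py
```

```text
27.45 [ 0.713  0.474 -0.217  0.002 -0.877 -0.631] [546.8 260.5  96.8] [ 0.7357 -0.6773  0.001  -0.0012] [-5.6 -1.1 10.1] 28.786619394989536
```

drive_tool(
  moves=[
    [[0, 0, 0.0008, 0, 0, 0, 0]],
  ],
)

```text
clock: 27.55
position: [546.4, 260.5, 98.5]
ee_rot: [0.736, -0.677, 0.002, -0.002]
contact_force: [-2.6, -1.0, 9.3]
gripper_width: 28.8
```

```bash
python3 log.py; python3 zoom.py 16;python3 log.py
```

```text
27.55 [ 0.713  0.471 -0.217  0.004 -0.878 -0.633] [546.4 260.5  98.5] [ 0.7359 -0.6771  0.0016 -0.0018] [-2.6 -1.   9.3] 28.774173231835473
27.65 [ 0.713  0.471 -0.217  0.004 -0.879 -0.632] [546.5 260.5  99.1] [ 0.7359 -0.677   0.0017 -0.002 ] [-3.9 -1.9  8.4] 28.776436640280497
```

View pics/zb16.png

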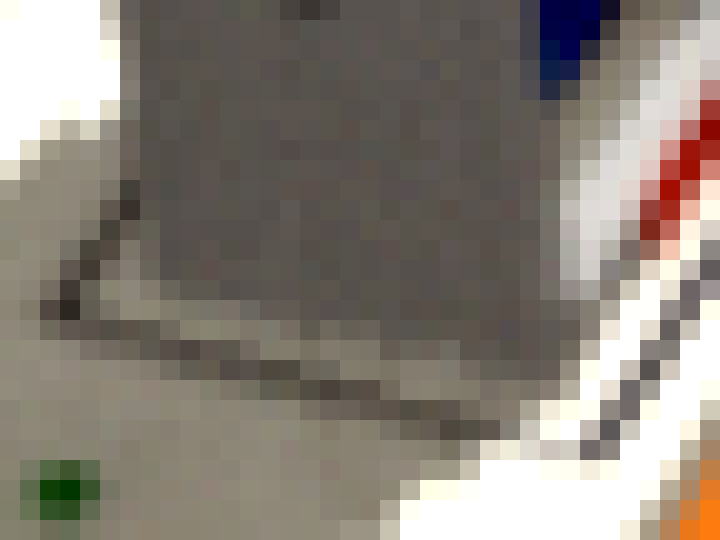

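drive_tool(
  moves=[
    [[0, 0, 0.0003, 0.006, 0, 0, 0], [0, 0, 0, 0.006, 0, 0, 0], [0, 0, 0, 0.006, 0, 0, 0]],
  ],
)

```text
clock: 27.95
position: [546.4, 260.5, 88.5]
ee_rot: [0.736, -0.676, 0.003, -0.003]
contact_force: [-6.5, -0.6, 13.9]
gripper_width: 28.6
```

```bash
python3 log.py; python3 - <<'E'
from h import *
suggest([546.5,260.5,84],tool(0,np.radians(94.6)))
E
```

```text
27.95 [ 0.714  0.482 -0.231  0.006 -0.851 -0.634] [546.4 260.5  88.5] [ 0.7364 -0.6765  0.0027 -0.003 ] [-6.5 -0.6 13.9] 28.635338733829542
rows 1 turn [-0.008, 0.0, 0.005] rot only per row [-0.0081, 0.0002, 0.0045] shift total tool [-0.0, -0.0, 0.0045] world d [0.1, 0.0, -4.5]
[1, -0.0, -0.0, 0.0045, -0.008, 0.0, 0.005]
```

drive_tool(
  moves=[
    [[0, 0, 0, 0.006, -0.003, 0, 0.002], [0, 0, 0, 0.006, -0.002, 0, 0.001], [0, 0, 0, 0.0045, 0, 0, 0], [0, 0, 0, 0.0045, 0, 0, 0]],
  ],
)

```text
clock: 28.35
position: [546.7, 260.5, 84.3]
ee_rot: [0.737, -0.676, 0.003, -0.002]
contact_force: [-9.0, -2.0, 20.0]
gripper_width: 28.9
```

```bash
python3 log.py
```

```text
28.35 [ 0.715  0.487 -0.235  0.008 -0.844 -0.633] [546.7 260.5  84.3] [ 0.7372 -0.6757  0.0034 -0.0023] [-9. -2. 20.] 28.919728919318175
```

drive_tool(
  moves=[
    [[0, 0, 0.0005, 0.005, 0, 0, 0.002], [0, 0, 0.0003, 0.005, 0, 0, 0.001], [0, 0, 0, 0.005, 0, 0, 0], [0, 0, 0, 0.005, 0, 0, 0], [0, 0, 0, 0.005, 0, 0, 0]],
  ],
)

```text
clock: 28.85
position: [546.5, 260.5, 84.2]
ee_rot: [0.738, -0.675, 0.007, -0.005]
contact_force: [-8.7, -2.5, 22.8]
gripper_width: 28.8
```

```bash
python3 log.py; python3 zoom.py 17
```

```text
28.85 [ 0.718  0.484 -0.244  0.016 -0.831 -0.64 ] [546.5 260.5  84.2] [ 0.7377 -0.6751  0.0066 -0.0051] [-8.7 -2.5 22.8] 28.75802688644044
```

View pics/zb17.png

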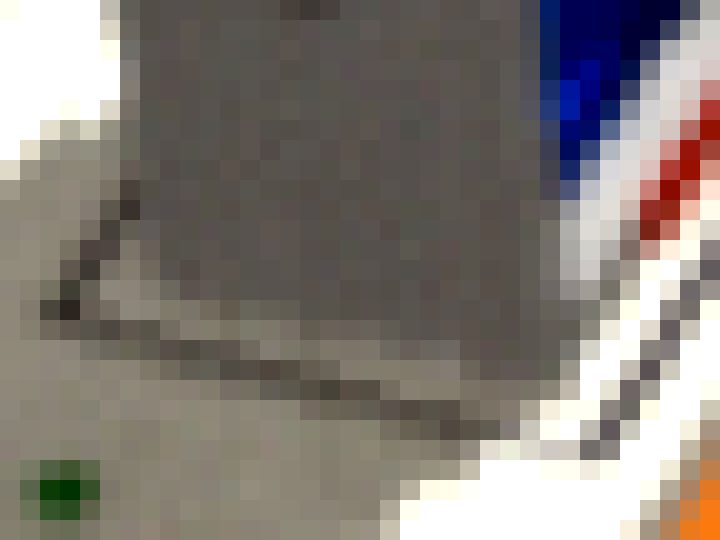

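View pics/za17.png

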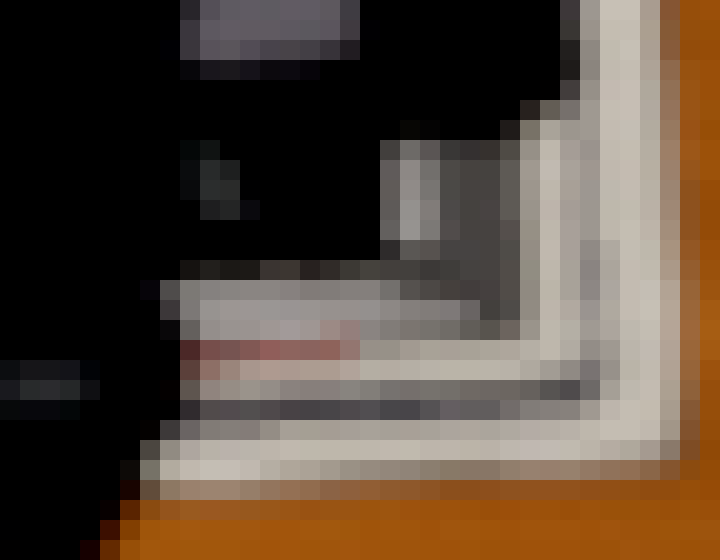

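drive_tool(
  moves=[
    [[0, 0, 0.0003, 0.006, -0.003, 0, 0.003], [0, 0, 0.0003, 0.006, -0.003, 0, 0.003], [0, 0, 0, 0.006, 0, 0, 0], [0, 0, 0, 0.006, 0, 0, 0], [0, 0, 0, 0.006, 0, 0, 0]],
  ],
)

```text
clock: 29.45
position: [546.5, 260.5, 84.2]
ee_rot: [0.738, -0.675, 0.008, -0.005]
contact_force: [-10.3, -2.1, 28.8]
gripper_width: 28.7
```

```bash
python3 log.py; python3 - <<'E'
from h import *
p,d=arm.get_image('top')
c=arm.camera_params('top');f=240/np.tan(np.radians(c['fov_y']/2))
def world(u,v):
    z=d[v,u];T=c['world_from_camera'];q=np.array([(u-c['cx'])/f*z,(v-c['cy'])/f*z,z]);return (T[:3,:3]@q+T[:3,3]).round(1)
for u,v in((203,193),(205,195),(203,196),(206,194),(208,195),(212,196)):print(p[v,u],world(u,v))
print('pad',world(222,210),world(224,200))
E
python3 log.py
```

```text
29.45 [ 0.72   0.483 -0.247  0.021 -0.828 -0.644] [546.5 260.5  84.2] [ 0.738  -0.6748  0.0083 -0.0054] [-10.3  -2.1  28.8] 28.70497098944959
[124 121 125] [547.  243.8 107.2]
[124 121 126] [543.3 239.8 106.9]
[123 120 125] [541.5 243.9 105.3]
[122 118 123] [545.9 238.7 103. ]
[56 55 58] [544.3 235.  101.9]
[33 31 34] [541.3 226.  109.1]
pad [529.6 221.7   8.6] [552.4 219.9  -1.7]
29.5 [ 0.72   0.483 -0.247  0.021 -0.828 -0.644] [546.5 260.5  84.2] [ 0.738  -0.6747  0.0083 -0.0055] [-11.4  -2.3  27.7] 28.64507671981111
```

drive_tool(
  moves=[
    [[0, 0, 0, -0.003, -0.004, 0, 0.002], [0, 0, 0, -0.004, -0.004, 0, 0.002], [0, 0, 0, -0.004, -0.004, 0, 0.002], [0, 0, 0, -0.004, -0.004, 0, 0.002], [0, 0, 0, -0.004, 0, 0, 0]],
  ],
)

```text
clock: 30.0
position: [546.7, 260.9, 113.6]
ee_rot: [0.736, -0.677, 0.004, -0.003]
contact_force: [-0.3, -0.3, -3.0]
gripper_width: 28.9
```

```bash
python3 log.py
```

```text
30.0 [ 0.716  0.453 -0.206  0.009 -0.906 -0.638] [546.7 260.9 113.6] [ 0.7362 -0.6768  0.004  -0.0027] [-0.3 -0.3 -3. ] 28.904047555908015
```

drive_tool(
  moves=[
    [[0, 0, 0, -0.02, -0.004, 0, 0.002], [0, 0, 0, -0.03, -0.004, 0, 0], [0, 0, 0, -0.025, 0, 0, 0], [0, 0.015, 0.003, 0, 0, 0, 0], [0, 0.03, 0.006, 0, 0, 0, -0.008], [0, 0.03, 0.006, 0, 0, 0, -0.008], [0, 0.03, 0.006, 0, 0, 0, -0.008], [0, 0.03, 0.006, 0, 0, 0, -0.008], [0, 0.03, 0.006, 0, 0, 0, -0.008], [0, 0.03, 0.006, 0, 0, 0, -0.008], [0, 0.03, 0.006, 0, 0, 0, -0.008], [0, 0.03, 0.006, 0, 0, 0, -0.008], [0, 0.03, 0.006, 0, 0, 0, -0.008], [0, 0.03, 0.006, 0, 0, 0, -0.008], [0, 0.03, 0.006, 0, 0, 0, -0.008], [0, 0.03, 0.006, 0, 0, 0, -0.008], [0, 0.03, 0.006, 0, 0, 0, -0.008]],
  ],
)

```text
clock: 31.7
position: [498.0, -173.0, 165.8]
ee_rot: [0.77, -0.638, -0.012, 0.015]
contact_force: [0.0, 0.4, -3.2]
gripper_width: 28.8
```

```bash
python3 log.py; python3 - <<'E'
from h import *
suggest([492,-268,190],tool(0,np.radians(101)))
E
```

```text
31.7 [-0.022  0.296 -0.307  0.009 -1.006  0.203] [ 498.  -173.   165.8] [ 0.7695 -0.6383 -0.0124  0.0148] [ 0.   0.4 -3.2] 28.832279494140362
rows 3 turn [0.039, 0.0, -0.006] rot only per row [0.0129, 0.0001, -0.0021] shift total tool [0.0922, 0.0244, -0.0233] world d [-6.0, -95.0, 24.2]
[1, 0.0307, 0.0081, -0.0078, 0.013, 0.0, -0.002]
[1, 0.0307, 0.0081, -0.0079, 0.013, 0.0, -0.002]
[1, 0.0307, 0.0081, -0.008, 0.013, 0.0, -0.002]
```

drive_tool(
  moves=[
    [[0, 0.03, 0.008, 0, 0.013, 0, -0.002], [0, 0.03, 0.008, 0, 0.013, 0, -0.002], [0, 0.026, 0.007, 0, 0.013, 0, -0.002], [0, 0, 0, 0, 0, 0, 0], [0, 0, 0, 0, 0, 0, 0]],
  ],
)

```text
clock: 32.2
position: [482.1, -269.4, 156.1]
ee_rot: [0.768, -0.64, -0.007, 0.002]
contact_force: [-1.0, 0.3, -2.8]
gripper_width: 29.2
```

```bash
python3 log.py; python3 - <<'E'
from h import *
suggest([492,-268,115],tool(0,np.radians(101)),n=4)
p,d=arm.get_image('top');cv2.imwrite('pics/t18.png',p[:,:,::-1])
E
```

```text
32.2 [-0.218  0.336 -0.268 -0.003 -0.98   0.402] [ 482.1 -269.4  156.1] [ 0.7685 -0.6399 -0.0068  0.0019] [-1.   0.3 -2.8] 29.164271887505755
rows 4 turn [0.012, 0.008, -0.01] rot only per row [0.0029, 0.002, -0.0025] shift total tool [0.0007, -0.0105, 0.041] world d [9.9, 1.4, -41.1]
[1, 0.0002, -0.0026, 0.0103, 0.003, 0.002, -0.002]
[1, 0.0002, -0.0026, 0.0103, 0.003, 0.002, -0.002]
[1, 0.0002, -0.0026, 0.0103, 0.003, 0.002, -0.002]
[1, 0.0001, -0.0025, 0.0103, 0.003, 0.002, -0.002]
```

View pics/t18.png

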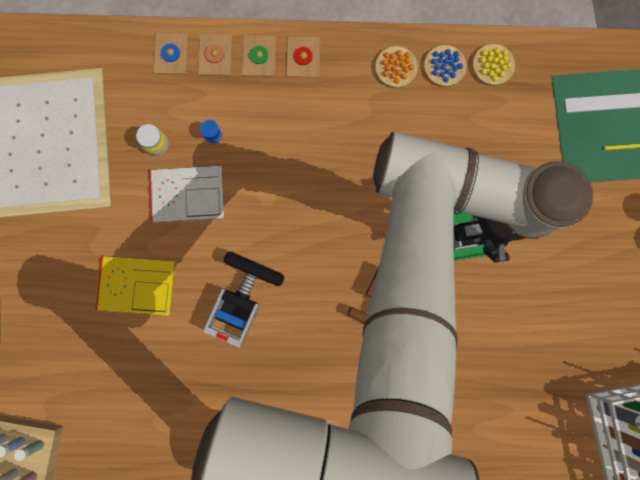

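drive_tool(
  moves=[
    [[0, 0, -0.005, 0.005, 0.003, 0.002, -0.002], [0, 0, -0.0045, 0.008, 0.003, 0.002, -0.002], [0, 0, 0, 0.009, 0.003, 0.002, -0.002], [0, 0, 0, 0.008, 0.003, 0.002, -0.002], [0, 0, 0, 0, 0, 0, 0]],
  ],
)

```text
clock: 32.75
position: [491.6, -263.7, 121.6]
ee_rot: [0.773, -0.635, -0.001, 0.0]
contact_force: [-0.8, -0.1, -3.4]
gripper_width: 28.4
```

```bash
python3 log.py; python3 - <<'E'
from h import *
suggest([492,-268,102],tool(0,np.radians(101)),n=3)
p,d=arm.get_image('side');cv2.imwrite('pics/s19.png',cv2.resize(p[100:250,290:450,::-1],None,fx=4,fy=4))
E
```

```text
32.75 [-0.202  0.377 -0.306 -0.001 -0.889  0.399] [ 491.6 -263.7  121.6] [ 7.728e-01 -6.346e-01 -1.000e-03  1.000e-04] [-0.8 -0.1 -3.4] 28.43158516862768
rows 3 turn [0.001, 0.001, 0.004] rot only per row [0.0005, 0.0005, 0.0013] shift total tool [0.0043, 0.0004, 0.0196] world d [0.4, -4.3, -19.6]
[1, 0.0014, 0.0001, 0.0065, 0.0, 0.0, 0.001]
[1, 0.0014, 0.0001, 0.0065, 0.0, 0.0, 0.001]
[1, 0.0014, 0.0001, 0.0065, 0.0, 0.0, 0.001]
```

View pics/s19.png

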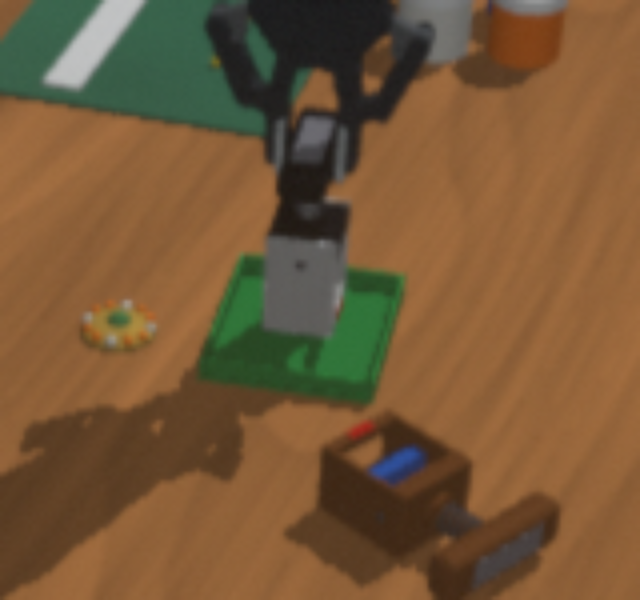

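drive_tool(
  moves=[
    [[0, 0.004, 0, 0.006, 0, 0, 0.002], [0, 0.002, 0, 0.005, 0, 0, 0.001], [0, 0, 0, 0.004, 0, 0, 0], [0, 0, 0, 0.002, 0, 0, 0], [0, 0, 0, 0, 0, 0, 0]],
  ],
)

```text
clock: 33.3
position: [494.0, -270.7, 104.4]
ee_rot: [0.772, -0.636, 0.0, -0.0]
contact_force: [-0.1, -0.5, -3.1]
gripper_width: 29.0
```

```bash
python3 log.py
```

```text
33.3 [-0.214  0.405 -0.314 -0.    -0.851  0.407] [ 494.  -270.7  104.4] [ 7.719e-01 -6.358e-01  4.000e-04 -3.000e-04] [-0.1 -0.5 -3.1] 28.960248498500892
```

Foot about 8 mm up; ease down to contact.

drive_tool(
  moves=[
    [[0, 0, 0, 0.002, 0, 0, 0], [0, 0, 0, 0.001, 0, 0, 0], [0, 0, 0, 0.001, 0, 0, 0]],
  ],
)

```text
clock: 33.6
position: [494.3, -270.9, 100.7]
ee_rot: [0.772, -0.636, 0.001, -0.0]
contact_force: [-0.2, -0.7, -3.8]
gripper_width: 28.5
```

```bash
python3 log.py
```

```text
33.6 [-0.214  0.409 -0.318  0.    -0.841  0.407] [ 494.3 -270.9  100.7] [ 7.719e-01 -6.358e-01  9.000e-04 -5.000e-04] [-0.2 -0.7 -3.8] 28.535893390728862
```

drive_tool(
  moves=[
    [[0, 0, 0, 0.001, 0, 0, 0], [0, 0, 0, 0.0005, 0, 0, 0]],
  ],
)

```text
clock: 33.8
position: [494.3, -271.1, 100.5]
ee_rot: [0.772, -0.635, 0.001, -0.0]
contact_force: [-1.3, 1.7, -0.5]
gripper_width: 28.7
```

drive_tool(
  moves=[
    [[0, 0, 0, 0.0008, 0, 0, 0]],
  ],
)

```text
clock: 33.9
position: [494.4, -271.2, 100.4]
ee_rot: [0.772, -0.635, 0.001, -0.0]
contact_force: [-3.4, 1.7, 5.3]
gripper_width: 29.3
```

Contact with the tray floor. Release and retreat straight up.

drive_tool(
  moves=[
    [[0.6, 0, 0, 0, 0, 0, 0], [0.8, 0, 0, 0, 0, 0, 0], [1, 0, 0, 0, 0, 0, 0], [1, 0, 0, 0, 0, 0, 0], [1, 0, 0, 0, 0, 0, 0], [1, 0, 0, 0, 0, 0, 0], [1, 0, 0, 0, 0, 0, 0], [1, 0, 0, 0, 0, 0, 0]],
  ],
)

```text
clock: 34.7
position: [496.7, -271.8, 101.2]
ee_rot: [0.772, -0.635, 0.004, -0.001]
contact_force: [1.0, 0.5, -0.4]
gripper_width: 84.9
```

drive_tool(
  moves=[
    [[1, 0, 0, -0.01, 0, 0, 0], [1, 0, 0, -0.02, 0, 0, 0], [1, 0, 0, -0.03, 0, 0, 0], [1, 0, 0, -0.03, 0, 0, 0], [1, 0, 0, -0.03, 0, 0, 0], [1, 0, 0, 0, 0, 0, 0], [1, 0, 0, 0, 0, 0, 0], [1, 0, 0, 0, 0, 0, 0]],
  ],
)

```text
clock: 35.5
position: [495.3, -271.7, 229.8]
ee_rot: [0.772, -0.635, 0.005, -0.001]
contact_force: [-0.1, -0.1, 0.1]
gripper_width: 85.3
```

```bash
python3 log.py; python3 - <<'E'
from h import *
s=arm.read_state();w,d=arm.get_image('wrist');cv2.imwrite('pics/w20.png',w[:,:,::-1])
p,d=arm.get_image('side');cv2.imwrite('pics/s20.png',cv2.resize(p[60:390,110:470,::-1],None,fx=1.8,fy=1.8))
E
```

```text
35.5 [-0.213  0.279 -0.153  0.003 -1.129  0.407] [ 495.3 -271.7  229.8] [ 0.7725 -0.635   0.0051 -0.0012] [-0.1 -0.1  0.1] 85.34384185007865
```

View pics/w20.png

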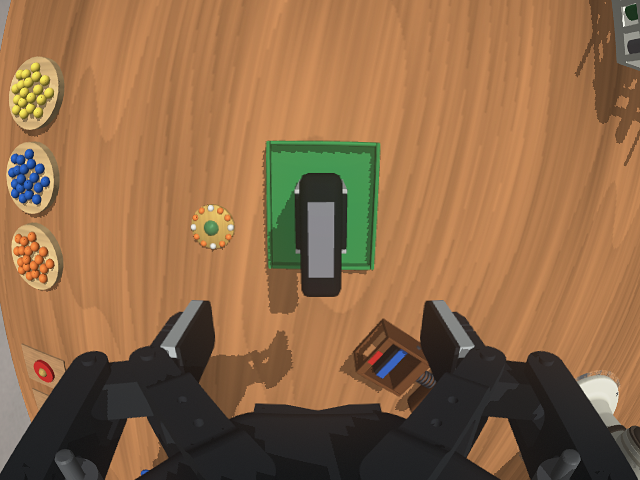

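View pics/s20.png

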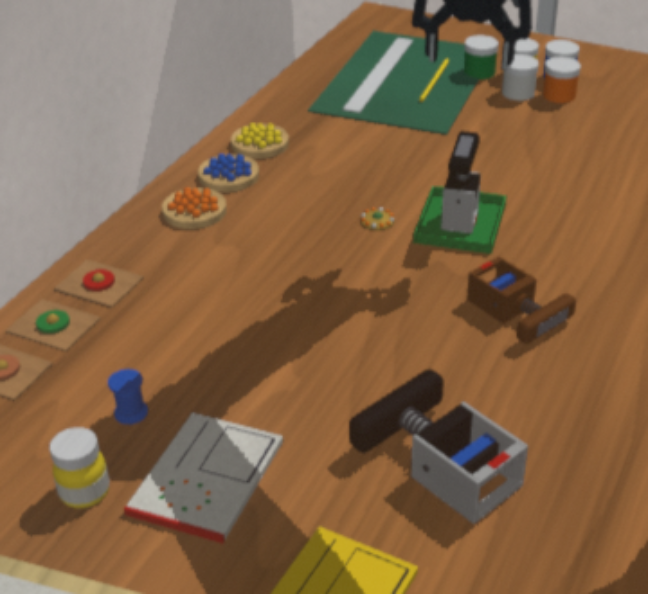

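```bash
python3 -c "
from bench import arm
print(arm.job_done())"
```

```text
the job is handed in; nothing more can be done
None
```

The stamp was pressed in the printed box, set down standing in the green tray and released, and I handed the job in at about 35.6 s of the 69 s. No verdict is reported, so whether the run passed is not known to me.

**What I did:**
1. The arm could not tilt far enough to stand the stamp up from where it lay. I picked it up, turned it about 95° and laid it down again on the bench.
2. I regripped the frame at 45°, rolled it half a turn about the tool axis and stood it on the bench.
3. I gripped the palm bar from above, carried the stamp to the pad, centred it in the box with the red mark to the thick line, and pressed.
4. I carried it to the tray, lowered it to contact, released and moved straight up.

**Last checks:**
- **Position in the box:** before pressing, the gaps to the box lines matched on opposite sides to about 1 mm. Pictures during the press showed the foot had not slid.
- **Press depth:** the tool stuck 22 mm below its contact height while the push rose from 20 N to 29 N, so it was on the hard stop. It was held there for about 1 s.
- **In the tray:** the stamp stands clear of the rim with its handle up, and the robot was touching nothing. I judged upright by eye and did not measure it.
- **Bystanders:** the jar, spool and brooch look unmoved in the last pictures.

**Disagreements and gaps:**
- The top and side cameras differed by about 4 mm on the box and 7 mm on the stamp, so I centred the stamp on the foot-to-line gaps instead of coordinates.
- The first alignment in the box was about 3.5 mm off. I corrected it before touchdown.
- The two views' gaps added up to about 15 mm where 12 mm was expected.
- There was an unexplained sideways force of 9–11 N on the tool during the press.
- Top-camera depth on the pressed handle was noisy: 103–107 mm against 108 mm expected.
- No printed mark could be made out in the last side picture; part of the pad was in shadow.

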